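Consolidate dropper-bottle trays into the carrier

ROBOT

A 6-joint arm with a two-finger parallel gripper is mounted at the origin on a cart in front of the work surface, level with it; the furniture and walls round the work are solid. World frame = base frame: x ahead of the robot, y to its left, z up, the work surface at z = 0. Lengths are in m, angles in rad, forces in N, time in s.
With the tool pointing down it reaches from about 0.35 to 0.775 m from the base axis. Payload 5.5 kg.
Tool frame: the origin (TCP) lies at the very end of the fingers, on their centre line; the grasp point (between the pads) lies 19 mm behind it; x points along the fingers, y is the direction in which the jaws open and shut, and the axes are right-handed (so a half turn about x gives the same grasp; the last joint's range is limited). The gripper opens to 85 mm and grips with 20 to 120 N. Pads are 22 mm wide; open, the fingers measure 114 mm over their backs; the gripper's body (76 mm by 85 mm) begins 54 mm behind the grasp point. The pads swing forward as they close: fully open they stand 13 mm farther back than shut.
Start: joints at [1.103, 0.313, 0.046, 1.304, 0, 1.431], TCP at [0.185, 0.544, 0.231] pointing down, gripper open.
Joint ranges: [-2.76, 2.76], [-0.86, 1.69], [-1.03, 1.26], [-2.2, 2.34], [-1.47, 1.5], [-3.14, 3.14]. Speed limits (rad/s): [2.57, 2.57, 3.14, 3.14, 3.14, 3.14].

INTERFACE

Orientations are given as a unit quaternion [w, x, y, z].
In Python, from workcell import env gives the robot as it stands.
- The arm moves only by the tool drive_tool, never from a script. Its argument "plan" is a list that holds one entry, the list of rows, each a list of 7 numbers: the shift along the tool's x, y, z in cm, then the turn, a rotation vector about the tool's x, y, z in degrees, then the opening, from 0 (shut) to 1 (fully open). In form: [[[tx, ty, tz, wx, wy, wz, fingers], ...]]. A call has exactly 5 rows; each row shifts and turns the commanded pose from where the row before left it, along the tool's axes as they then stand; what a row does not reach is not made up. A row lasts 1/12 s, in which the tool goes at most 41.7 mm and 7.16 degrees, less where a joint would pass 70% of its speed; a pose out of reach is approached as far as the arm can. A call with a gripper value outside its range is refused whole. The fingers move at their own pace and stop on an object; "squeeze" is the grip in N (left out, the last holds). Time passes only in rows, so rows that do not move let the fingers close, or fill a call up. It gives the time, the measured TCP pose, the force and the opening at its end, in the units of the state.
- env.get_state(): the state, without advancing time (a new reading comes with each control period).
- env.read_camera(name): name is "scene" or "top" or "wrist"; returns the picture (480x640x3 uint8, red, green, blue); there is no depth.
- env.camera_model(name): a dict with "camera_matrix" (3x3 intrinsics, pixels), "camera_from_world" (4x4, takes a point from world to camera coordinates); the wrist camera has in their place "T_tool_cam" (4x4, takes a point from camera to tool coordinates, whose origin is the TCP and whose axes are the tool frame's). Camera axes: x right, y down, z forward; pixel columns grow to the right and rows downward; lengths in m; the calibration is good to about 2 mm. A picture is of the moment at which its call begins: read the wrist's pose just before it. camera_model takes no time and is no camera call.
- env.hand_in(): hands the job in, once; it reports no verdict.
The state is a dict: "clock": time; "joint_pos": joint angles; "qvel": joint speeds; "tau": joint torques, N m; "tcp_pos": TCP position; "orientation": TCP orientation; "wrist_force": force on the tool from outside, world axes, zero at the start; "ft_torque": the same for the moment, N m; "finger_gap": finger opening in m.
Only numpy, scipy, OpenCV 4.12 (cv2) and the standard library are available. Lean on these libraries where they do the work, as an engineer would, in place of code of your own. Each camera call takes 0.05 s, during which the arm holds its last target.

TASK

Fill all six pockets of the carrier (the one with the raised ends) with upright dropper bottles: move over every bottle that is in the two plain trays, then make up what is still missing from the spares standing on the worktop, taking only those of the same size as the bottles in the trays. Stack the two emptied trays squarely one on the other, right way up, in the middle of the rubber mat and lined up with it. Leave the too-big and too-small bottles standing where they are, and do not disturb the stapler and the timer.

Things in the scene. Friction and masses are not known exactly. Their poses are not given: they have to be found in the camera images.
- carrier: White plastic bottle carrier: same six-pocket row as the trays, 234 x 36.5 mm, walls 32 mm high, but with an upright 50 mm high ear plate at each end, which the trays lack; loose, 0.45 kg. Origin: centre of the underside; x along the row of pockets, z up. Holds one bottle at the start.
- pocket_1 (a point): Pocket 1 of the carrier (-95 mm along its x axis), 28.5 x 28.5 mm wide, floor 4 mm above the carrier's underside: the point where the centre of a seated bottle lies, 35 mm above the underside. The bottle has about 2.5 mm of play each way.
- pocket_2 (a point): Pocket 2 of the carrier (-57 mm along its x axis), 28.5 x 28.5 mm wide, floor 4 mm above the carrier's underside: the point where the centre of a seated bottle lies, 35 mm above the underside. The bottle has about 2.5 mm of play each way.
- pocket_3 (a point): Pocket 3 of the carrier (-19 mm along its x axis), 28.5 x 28.5 mm wide, floor 4 mm above the carrier's underside: the point where the centre of a seated bottle lies, 35 mm above the underside. The bottle has about 2.5 mm of play each way.
- pocket_4 (a point): Pocket 4 of the carrier (19 mm along its x axis), 28.5 x 28.5 mm wide, floor 4 mm above the carrier's underside: the point where the centre of a seated bottle lies, 35 mm above the underside. The bottle has about 2.5 mm of play each way.
- pocket_5 (a point): Pocket 5 of the carrier (57 mm along its x axis), 28.5 x 28.5 mm wide, floor 4 mm above the carrier's underside: the point where the centre of a seated bottle lies, 35 mm above the underside. The bottle has about 2.5 mm of play each way.
- pocket_6 (a point): Pocket 6 of the carrier (95 mm along its x axis), 28.5 x 28.5 mm wide, floor 4 mm above the carrier's underside: the point where the centre of a seated bottle lies, 35 mm above the underside. The bottle has about 2.5 mm of play each way.
- tray_1: White plastic tray with one row of six square pockets, 226 x 36.5 x 32 mm high, open on top, walls 4 mm, dividers 9.5 mm, floor 4 mm thick; flat underside, flat rim; about 0.12 kg; can be gripped across its 36.5 mm width at the middle. Loose. Origin: centre of the underside; x along the row, z up. Pocket centres at x = -95, -57, -19, 19, 57, 95 mm. Holds one or two bottles at the start.
- tray_2: White plastic tray with one row of six square pockets, 226 x 36.5 x 32 mm high, open on top, walls 4 mm, dividers 9.5 mm, floor 4 mm thick; flat underside, flat rim; about 0.12 kg; can be gripped across its 36.5 mm width at the middle. Loose. Origin: centre of the underside; x along the row, z up. Pocket centres at x = -95, -57, -19, 19, 57, 95 mm. Holds one or two bottles at the start.
- mat: Black rubber mat on the worktop, 268 x 76 mm, 3 mm thick, fixed. Origin: centre of its underside; x along its length.
- in_1_c (a point): Amber dropper bottle with a black screw cap, 62 mm tall: body 23 mm across up to 39 mm, cap 18 mm across above (best gripped by the cap, 52 mm above its foot); 30 g. This point is at its centre, half-way up (31 mm); its z axis points up out of the cap. If present it stands in the carrier at the start.
- in_2_c (a point): Amber dropper bottle with a black screw cap, 62 mm tall: body 23 mm across up to 39 mm, cap 18 mm across above (best gripped by the cap, 52 mm above its foot); 30 g. This point is at its centre, half-way up (31 mm); its z axis points up out of the cap. If present it stands in the carrier at the start.
- out_1_c (a point): Amber dropper bottle with a black screw cap, 62 mm tall: body 23 mm across up to 39 mm, cap 18 mm across above (best gripped by the cap, 52 mm above its foot); 30 g. This point is at its centre, half-way up (31 mm); its z axis points up out of the cap. If present it stands in a pocket of tray_1 at the start.
- out_2_c (a point): Amber dropper bottle with a black screw cap, 62 mm tall: body 23 mm across up to 39 mm, cap 18 mm across above (best gripped by the cap, 52 mm above its foot); 30 g. This point is at its centre, half-way up (31 mm); its z axis points up out of the cap. If present it stands in a pocket of tray_1 at the start.
- out_3_c (a point): Amber dropper bottle with a black screw cap, 62 mm tall: body 23 mm across up to 39 mm, cap 18 mm across above (best gripped by the cap, 52 mm above its foot); 30 g. This point is at its centre, half-way up (31 mm); its z axis points up out of the cap. If present it stands in a pocket of tray_1 at the start.
- out_4_c (a point): Amber dropper bottle with a black screw cap, 62 mm tall: body 23 mm across up to 39 mm, cap 18 mm across above (best gripped by the cap, 52 mm above its foot); 30 g. This point is at its centre, half-way up (31 mm); its z axis points up out of the cap. If present it stands in a pocket of tray_2 at the start.
- out_5_c (a point): Amber dropper bottle with a black screw cap, 62 mm tall: body 23 mm across up to 39 mm, cap 18 mm across above (best gripped by the cap, 52 mm above its foot); 30 g. This point is at its centre, half-way up (31 mm); its z axis points up out of the cap. If present it stands in a pocket of tray_2 at the start.
- out_6_c (a point): Amber dropper bottle with a black screw cap, 62 mm tall: body 23 mm across up to 39 mm, cap 18 mm across above (best gripped by the cap, 52 mm above its foot); 30 g. This point is at its centre, half-way up (31 mm); its z axis points up out of the cap. If present it stands in a pocket of tray_2 at the start.
- spare_1_c (a point): Amber dropper bottle with a black screw cap, 62 mm tall: body 23 mm across up to 39 mm, cap 18 mm across above (best gripped by the cap, 52 mm above its foot); 30 g. This point is at its centre, half-way up (31 mm); its z axis points up out of the cap. A spare, standing on the worktop in a line along its front edge, left of the trays, with the look-alikes.
- spare_2_c (a point): Amber dropper bottle with a black screw cap, 62 mm tall: body 23 mm across up to 39 mm, cap 18 mm across above (best gripped by the cap, 52 mm above its foot); 30 g. This point is at its centre, half-way up (31 mm); its z axis points up out of the cap. A spare, standing on the worktop in a line along its front edge, left of the trays, with the look-alikes.
- big_c (a point): Look-alike bottle, too large for a pocket: 87 mm tall, body 33 mm across, cap 25 mm; stands in the line of spares. This point is at its centre, 43 mm up.
- mini_c (a point): Look-alike bottle, too small: 43 mm tall, body 17 mm across, cap 13 mm; stands in the line of spares. This point is at its centre, 22 mm up.
- stapler: Blue and black stapler lying on the right front of the worktop, 25 x 111 x 41 mm; a bystander. Origin: centre of the underside.
- timer: White timer, 60 x 68 x 24 mm, at the right edge of the worktop; a bystander. Origin: centre of the underside.

How it is judged:
By the outcome, as a careful person would: the job done as asked, in the order asked, and still so for the second after the job is handed in, with the robot touching nothing.
Of in_1, in_2 only 1 to 1 are there at a start; the rules pass over those that are not, and their reading is None.
Of out_1, out_2, out_3 only 1 to 2 are there at a start; the rules pass over those that are not, and their reading is None.
Of out_4, out_5, out_6 only 2 to 2 are there at a start; the rules pass over those that are not, and their reading is None.
At some moment in a run one of carrier may be knocked a few centimetres aside while the robot is not near it.
It also fails if it takes over 200 s, if anything falls off the work surface, if the arm or the gripper's body presses on something with over 40 N, if the wrist force passes 120 N, or if a joint passes its speed limit or range.

## Working session

There is one attempt and no reset: what is moved stays moved. The work goes in short steps, Python scripts to look and compute and a tool call to move; the robot and the scene stay as the last step left them, time stands still between calls to the robot, and variables do not carry over. Pictures are saved under pics/ and viewed, and the job is handed in when it is done.

Besides the shell and the picture viewer there is one more tool, called after "Emit:" as name([rows], argument=value, ...), one row to a line, values as JSON. drive_tool: Moves the arm, as the interface text tells. Its arguments: {"type":"object","properties":{"plan":{"type":"array","items":{"type":"array","items":{"type":"array","items":{"type":"number"}}}},"squeeze":{"type":"number"}},"required":["plan"]}

```bash
mkdir -p pics; ls; python3 - <<'E'
from workcell import env
import cv2
print(env.get_state())
for n in ("top","scene","wrist"):
    cv2.imwrite(f"pics/{n}0.png",env.read_camera(n)[:,:,::-1])
    print(n,env.camera_model(n))
E
```

```text
pics
{'clock': 0.0, 'joint_pos': array([ 1.10340228e+00,  3.13993080e-01,  4.49944661e-02,  1.30359812e+00,
       -4.89488735e-05,  1.43119145e+00]), 'qvel': array([-0.00068366, -0.00027086,  0.00073939, -0.00020992, -0.00102528,
       -0.00019097]), 'tau': array([ 3.20195822e-04, -4.80626285e+01,  2.98532814e+01,  1.93660503e-02,
       -2.32740840e-04, -6.23773715e-06]), 'tcp_pos': array([0.18491787, 0.54392124, 0.23041937]), 'orientation': array([ 0.69745707,  0.11476015,  0.69780451, -0.11598539]), 'wrist_force': array([ 0.2942699 ,  1.03203067, -0.35884739]), 'ft_torque': array([-0.09492117,  0.0180011 , -0.01274364]), 'finger_gap': 0.08488522145240793}
top {'camera_matrix': array([[461.09924934,   0.        , 324.74438053],
       [  0.        , 461.09924934, 241.71221069],
       [  0.        ,   0.        ,   1.        ]]), 'camera_from_world': array([[-0.02284072, -0.99972693,  0.00493653,  0.02556856],
       [-0.99243001,  0.02207746, -0.12081085,  0.522631  ],
       [ 0.12066888, -0.00765856, -0.99266327,  1.18846456],
       [ 0.        ,  0.        ,  0.        ,  1.
[... 293 characters left out ...]
,  0.30185813, -0.86351107,  0.24738788],
       [ 0.70118401, -0.50404029, -0.50426617,  0.72606653],
       [ 0.        ,  0.        ,  0.        ,  1.        ]])}
wrist {'camera_matrix': array([[342.90720085,   0.        , 320.00590813],
       [  0.        , 342.90720085, 233.89461214],
       [  0.        ,   0.        ,   1.        ]]), 'T_tool_cam': array([[ 4.14689863e-04, -3.03991416e-01,  9.52674681e-01,
        -1.42278273e-01],
       [ 9.99999914e-01,  1.25465039e-04, -3.95255106e-04,
         2.57260232e-04],
       [ 6.26793733e-07,  9.52674763e-01,  3.03991441e-01,
        -7.75272869e-02],
       [ 0.00000000e+00,  0.00000000e+00,  0.00000000e+00,
         1.00000000e+00]])}
```

View pics/top0.png

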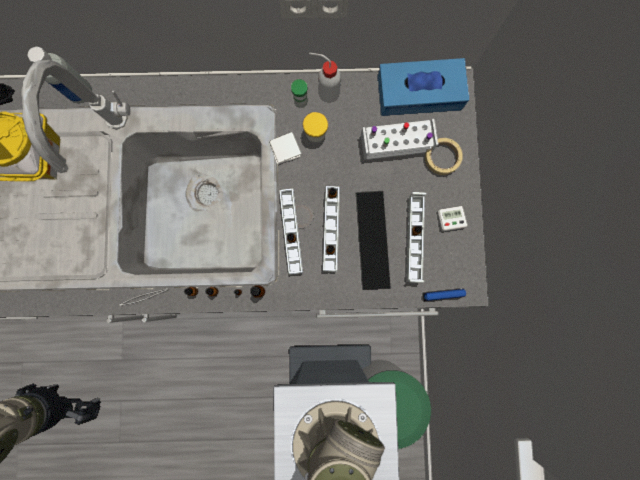

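View pics/scene0.png

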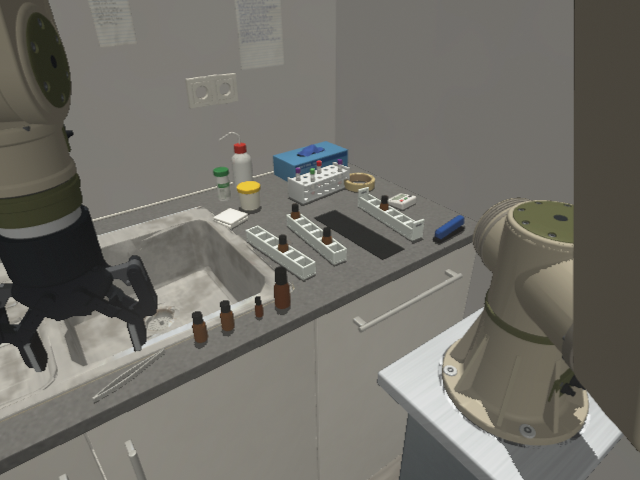

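View pics/wrist0.png

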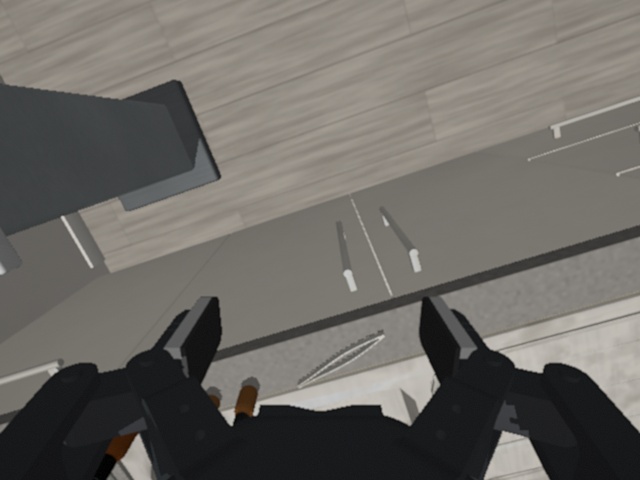

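The top view shows tray A at px (290,232) holding 1 bottle at (292,238), and tray B at (331,228) holding 2, at (333,193) and (331,250). The carrier is at (417,237) with 1 bottle at (417,230), and the mat is at (373,240). The spares stand at (191,292) and (212,292), the mini at (238,293) and the big one at (257,292). That makes 1+3+2 = 6.

```bash
python3 - <<'E'
import cv2
im=cv2.imread("pics/top0.png")
c=im[175:305,270:460]
cv2.imwrite("pics/c1.png",cv2.resize(c,None,fx=4,fy=4,interpolation=cv2.INTER_CUBIC))
c=im[270:310,180:275]
cv2.imwrite("pics/c2.png",cv2.resize(c,None,fx=8,fy=8,interpolation=cv2.INTER_CUBIC))
E
```

```text
(no output)
```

View pics/c1.png

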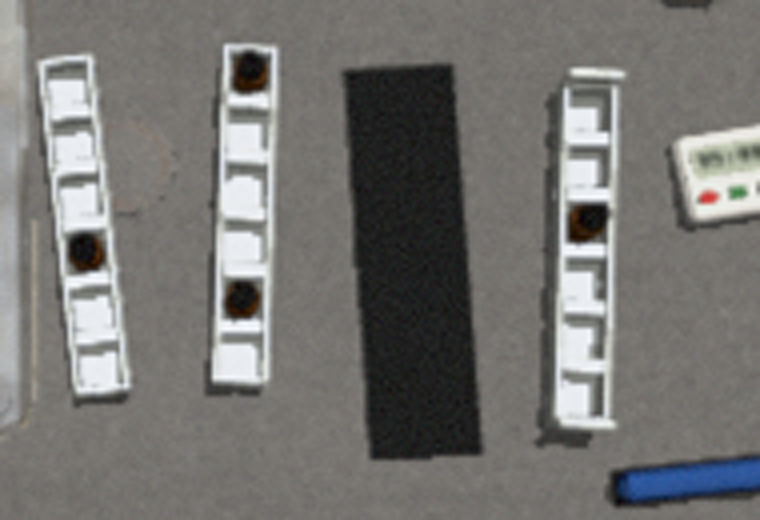

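View pics/c2.png

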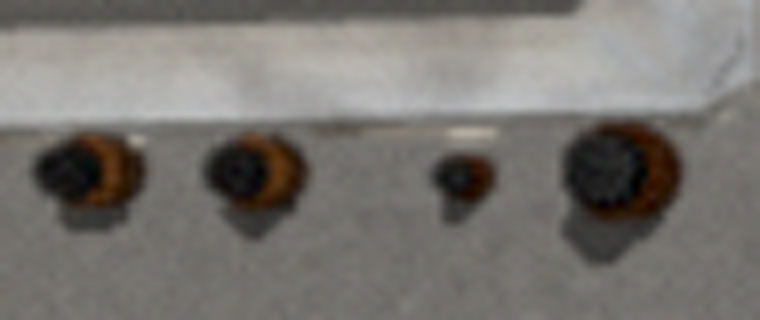

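```bash
cat > h.py <<'E'
from workcell import env
import numpy as np, cv2
from scipy.spatial.transform import Rotation as R
def top(): 
    return env.read_camera("top")[:,:,::-1].copy()
CM=None
def ray(px,z,name="top"):
    m=env.camera_model(name);K=m["camera_matrix"];T=m["camera_from_world"]
    px=np.atleast_2d(px).astype(float)
    d=np.c_[(px-K[:2,2])/K[0,0],np.ones(len(px))]@T[:3,:3]
    c=-T[:3,:3].T@T[:3,3]
    s=(z-c[2])/d[:,2]
    return (c+d*s[:,None])[:,:2]
def campos(name="top"):
    T=env.camera_model(name)["camera_from_world"]; return -T[:3,:3].T@T[:3,3]
def caps(im,box,thr=50,z=0.066,amin=8,amax=70):
    x0,y0,x1,y1=box; v=im[y0:y1,x0:x1].max(2)
    m=(v<thr).astype(np.uint8)
    n,l,st,_=cv2.connectedComponentsWithStats(m)
    out=[]
    for i in range(1,n):
        if amin<=st[i,4]<=amax:
            w=(thr+25-v.astype(float)).clip(0)*cv2.dilate((l==i).astype(np.uint8),np.ones((3,3)))
            ys,xs=np.mgrid[y0:y1,x0:x1]
            px=[(w*xs).sum()/w.sum(),(w*ys).sum()/w.sum()]
            out.append((st[i,4],np.round(px,1),np.round(ray(px,z)[0],4)))
    return out
def white(im,box,zr,L,W):
    x0,y0,x1,y1=box; s=6
    c=cv2.resize(im[y0:y1,x0:x1],None,fx=s,fy=s,interpolation=cv2.INTER_CUBIC)
    m=(c.min(2)>150).astype(np.uint8)
    m=cv2.morphologyEx(m,cv2.MORPH_CLOSE,np.ones((7,7)))
    cs,_=cv2.findContours(m,cv2.RETR_EXTERNAL,cv2.CHAIN_APPROX_NONE)
    k=max(cs,key=cv2.contourArea).reshape(-1,2)
    px=(k+0.5)/s-0.5+[x0,y0]
    return px,ray(px,zr)
def tray(im,box,L=.226,ze=.032,W=.0365):
    px,p=white(im,box,.032,L,W)
    (cx,cy),(w,h),a=cv2.minAreaRect((p*1000).astype(np.float32))
    a=a if w>h else a-90
    a=(a+90)%180-90
    u=np.array([np.cos(np.radians(a)),np.sin(np.radians(a))]);v=np.array([-u[1],u[0]])
    # robust edge lines using percentiles away from ends
    c0=np.array([cx,cy])/1000
    q=(p-c0)@np.c_[u,v]
    mid=abs(q[:,0])<L/2-.012
    hi=q[mid&(q[:,1]>.01)];lo=q[mid&(q[:,1]<-.01)]
    far=hi if (campos()[:2]-c0)@v<0 else lo
    sg=1 if far is hi else -1
    f=np.polyfit(far[:,0],far[:,1],1)
    a2=a+np.degrees(np.arctan(f[0]))
    pe=ray(px,ze); qe=(pe-c0)@np.c_[u,v]
    e1,e2=np.percentile(qe[qe[:,0]>.1,0],90),np.percentile(qe[qe[:,0]<-.1,0],10)
    xm=(e1+e2)/2
    ctr=c0+u*xm+v*(np.polyval(f,xm)-sg*W/2)
    return dict(ctr=np.round(ctr,4),ang=round(a2,2),w=round(min(w,h),1),len=round((e1-e2)*1000,1),raw=np.round(c0,4))
E
python3 - <<'E'
from h import *
im=cv2.imread("pics/top0.png")
print(campos())
print("caps",*caps(im,(275,180,345,275)),*caps(im,(405,200,430,270)),sep="\n")
print("spares",*caps(im,(180,280,275,305),z=.062),sep="\n")
print(tray(im,(276,180,308,282)));print(tray(im,(315,180,345,280)));print("carrier",tray(im,(400,185,432,290),L=.234,ze=.05))
m=(im[180:300,350:395].max(2)<60).astype(np.uint8)
m=cv2.morphologyEx(m,cv2.MORPH_OPEN,np.ones((3,3)))
cs,_=cv2.findContours(m,0,cv2.CHAIN_APPROX_NONE);k=max(cs,key=cv2.contourArea).reshape(-1,2)+[350,180]
print("mat",cv2.minAreaRect((ray(k,.003)*1000).astype(np.float32)))
print(R.from_quat(env.get_state()["orientation"],scalar_first=True).as_matrix())
E
```

```text
[0.37584801 0.02312514 1.2427584 ]
caps
(np.int32(48), array([331.9, 192.2]), array([ 0.6484, -0.0075]))
(np.int32(43), array([290.4, 237.3]), array([0.5324, 0.102 ]))
(np.int32(45), array([330. , 249.1]), array([0.4995, 0.0011]))
(np.int32(51), array([416.8, 229.8]), array([ 0.5447, -0.2244]))
spares
(np.int32(45), array([188.6, 291.3]), array([0.4001, 0.363 ]))
(np.int32(11), array([195.3, 292.3]), array([0.3972, 0.3459]))
(np.int32(46), array([209.7, 291.7]), array([0.3979, 0.3094]))
(np.int32(25), array([237.3, 292.3]), array([0.3948, 0.2393]))
{'ctr': array([0.556 , 0.1043]), 'ang': np.float64(5.62), 'w': 39.2, 'len': np.float64(227.9), 'raw': array([0.5561, 0.1038])}
{'ctr': array([ 0.5608, -0.0041]), 'ang': np.float64(-3.19), 'w': 38.6, 'len': np.float64(228.1), 'raw': array([ 0.5608, -0.0038])}
carrier {'ctr': array([ 0.5241, -0.2281]), 'ang': np.float64(-3.51), 'w': 40.8, 'len': np.float64(225.0), 'raw': array([ 0.527, -0.229])}
mat ((529.2786254882812, -116.179931640625), (266.9710388183594, 73.92486572265625), 2.1395626068115234)
[[-6.46430941e-04  3.21999815e-01  9.46739511e-01]
 [-1.26773119e-03  9.46738684e-01 -3.22000400e-01]
 [-9.99998987e-01 -1.40836223e-03 -2.03791968e-04]]
```

```bash
cat >> h.py <<'E'
def pose():
    s=env.get_state(); return s,np.array(s["tcp_pos"]),R.from_quat(s["orientation"],scalar_first=True)
def go(x,y,z,yaw=None):
    "shift in present tool axes (cm), turn about tool x for yaw of tool y from world +Y (deg), tilt error"
    s,p,r=pose(); M=r.as_matrix()
    d=M.T@(np.array([x,y,z])-p)*100
    cur=np.degrees(np.arctan2(M[1,1],M[0,1]))-90
    rows=np.linalg.norm(d)/4.17
    print("t",round(s["clock"],1),"d(cm)",d.round(2),"rows",round(rows,1),"yaw",round(cur,2),"wx",None if yaw is None else round(-(yaw-cur),2),"tilt",np.degrees(np.arcsin(M[:2,0])).round(2),"gap",round(s["finger_gap"]*1000,1),"F",s["wrist_force"].round(1))
E
python3 - <<'E'
from h import *
go(.52,-.06,.25,0)
E
```

```text
t 0.1 d(cm) [ -1.89 -46.4   51.17] rows 16.6 yaw -18.78 wx -18.78 tilt [-0.04 -0.07] gap 85.6 F [-0.1  1.2 -0. ]
```

Emit:
drive_tool([
  [[-0.2,-2.73,3.01,0,0,0,1],[-0.2,-2.73,3.01,0,0,0,1],[-0.2,-2.73,3.01,0,0,0,1],[-0.2,-2.73,3.01,0,0,0,1],[-0.2,-2.73,3.01,0,0,0,1]],
])

```text
clock: 0.57
tcp_pos: [0.2839, 0.365, 0.2411]
orientation: [0.698, 0.115, 0.698, -0.115]
wrist_force: [1.2, -0.1, 0.2]
finger_gap: 0.0854
```

Emit:
drive_tool([
  [[-0.2,-2.73,3.01,0,0,0,1],[-0.2,-2.73,3.01,0,0,0,1],[-0.2,-2.73,3.01,0,0,0,1],[-0.2,-2.73,3.01,0,0,0,1],[-0.2,-2.73,3.01,0,0,0,1]],
])

```text
clock: 0.98
tcp_pos: [0.3825, 0.1872, 0.2514]
orientation: [0.698, 0.115, 0.698, -0.115]
wrist_force: [-0.1, 1.0, 0.1]
finger_gap: 0.0853
```

Emit:
drive_tool([
  [[0,-2.73,3.01,0,0,0,1],[0,-2.73,3.01,0,0,0,1],[0,-2.73,3.01,0,0,0,1],[0,-2.73,3.01,0,0,0,1],[0,-2.73,3.01,0,0,0,1]],
])

```text
clock: 1.4
tcp_pos: [0.4812, 0.0093, 0.2512]
orientation: [0.698, 0.116, 0.698, -0.115]
wrist_force: [0.9, 0.1, 0.1]
finger_gap: 0.0853
```

Emit:
drive_tool([
  [[0,-2.73,3.01,0,0,0,1],[0,-2.73,3.01,0,0,0,1],[0,0,0,-6.3,0,0,1],[0,0,0,-6.3,0,0,1],[0,0,0,-6.2,0,0,1]],
])

```text
clock: 1.82
tcp_pos: [0.5202, -0.0609, 0.2505]
orientation: [0.707, -0.001, 0.708, 0.001]
wrist_force: [0.0, 0.5, -0.2]
finger_gap: 0.085
```

```bash
cat >> h.py <<'E'
def wsnap(name):
    s,p,r=pose(); im=env.read_camera("wrist")[:,:,::-1].copy()
    cv2.imwrite(f"pics/{name}.png",im); np.savez(f"pics/{name}.npz",p=p,M=r.as_matrix()); return im
def wcam(name):
    d=np.load(f"pics/{name}.npz"); m=env.camera_model("wrist"); T=m["T_tool_cam"]
    return m["camera_matrix"], d["M"]@T[:3,:3], d["M"]@T[:3,3]+d["p"]
def wray(name,px,z):
    K,Rc,c=wcam(name); px=np.atleast_2d(px).astype(float)
    d=np.c_[(px-K[:2,2])/K[0,0],np.ones(len(px))]@Rc.T
    return (c+d*((z-c[2])/d[:,2])[:,None])[:,:2]
def wproj(name,P):
    K,Rc,c=wcam(name); q=(np.atleast_2d(P)-c)@Rc; return q[:,:2]/q[:,2:]*K[0,0]+K[:2,2]
E
python3 - <<'E'
from h import *
wsnap("w1")
E
```

```text
(no output)
```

View pics/w1.png

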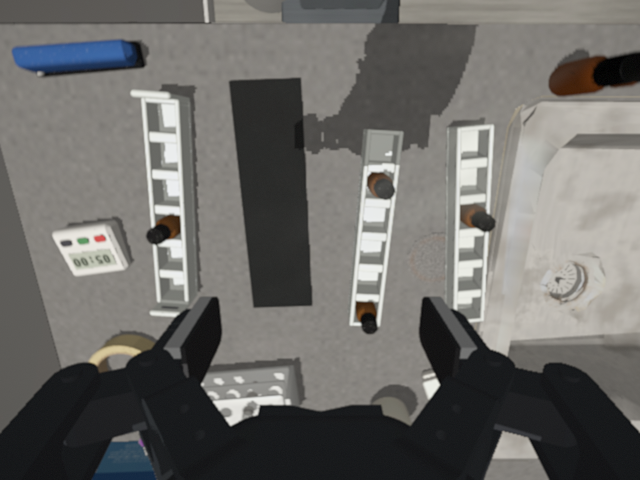

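The wrist view shows the carrier at about (168,205) with ears at rows 95 and 312 and its bottle at (160,232). The mat spans (232..311, 78..306). Tray B has caps at (382,186) and (368,320), and tray A has a cap at (483,221).

```bash
python3 - <<'E'
import cv2,numpy as np
im=cv2.imread("pics/w1.png")
a=cv2.resize(im[85:325,120:210],None,fx=2.5,fy=2.5,interpolation=cv2.INTER_CUBIC)
b=cv2.resize(im[110:350,340:500],None,fx=2.5,fy=2.5,interpolation=cv2.INTER_CUBIC)
cv2.imwrite("pics/c3.png",np.hstack([a,b]))
g=im.min(2)
for r in (120,190,250,280): print(r,list(g[r,136:204:1]))
E
```

```text
120 [np.uint8(126), np.uint8(127), np.uint8(127), np.uint8(127), np.uint8(126), np.uint8(128), np.uint8(159), np.uint8(206), np.uint8(230), np.uint8(222), np.uint8(190), np.uint8(143), np.uint8(105), np.uint8(97), np.uint8(100), np.uint8(99), np.uint8(100), np.uint8(100), np.uint8(100), np.uint8(100), np.uint8(99), np.uint8(100), np.uint8(112), np.uint8(133), np.uint8(146), np.uint8(145), np.uint8(158), np.uint8(202), np.uint8(230), np.uint8(235), np.uint8(235), np.uint8(234), np.uint8(234), np.uint8(234), np.uint8(234), np.uint8(234), np.uint8(234), np.uint8(234), np.uint8(233), np.uint8(229), np.uint8(228), np.uint8(228), np.uint8(213), np.uint8(174), np.uint8(123), np.uint8(99), np.uint8(99), np.uint8(100), np.uint8(100), np.uint8(99), np.uint8(100), np.uint8(101), np.uint8(111), np.uint8(115), np.uint8(105), np.uint8(84), np.uint8(72), np.uint8(76), np.uint8(99), np.uint8(122), np.uint8(131), np.uint8(130), np.uint8(130), np.uint8(130), np.uint8(129), np.uint8(129), np.uint8(128), np.uint8(126)]
190 [np.uint8(124), np.uint8(123), np.uint8(123), np.uint8(122), np.uint8(121), np.ui
[... 2262 characters left out ...]
8(218), np.uint8(224), np.uint8(200), np.uint8(154), np.uint8(109), np.uint8(97), np.uint8(98), np.uint8(99), np.uint8(99), np.uint8(99), np.uint8(98), np.uint8(98), np.uint8(103), np.uint8(122), np.uint8(139), np.uint8(143), np.uint8(156), np.uint8(199), np.uint8(228), np.uint8(236), np.uint8(236), np.uint8(236), np.uint8(235), np.uint8(235), np.uint8(235), np.uint8(235), np.uint8(235), np.uint8(231), np.uint8(229), np.uint8(228), np.uint8(212), np.uint8(170), np.uint8(117), np.uint8(98), np.uint8(100), np.uint8(100), np.uint8(100), np.uint8(101), np.uint8(106), np.uint8(121), np.uint8(121), np.uint8(95), np.uint8(74), np.uint8(75), np.uint8(97), np.uint8(120), np.uint8(128), np.uint8(127)]
```

View pics/c3.png

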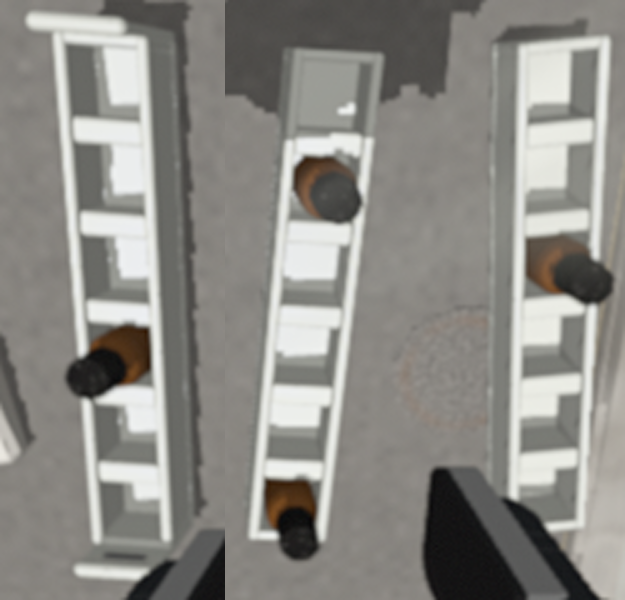

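```bash
cat >> h.py <<'E'
def rim(name,box,xs,strip,im=None,thr=165,z=.032,zc=None):
    """rows scan in wrist image: outer white crossings -> world lines at rim height; divider profile on side strip (m, in v from axis)"""
    if im is None: im=cv2.imread(f"pics/{name}.png")
    g=im.min(2).astype(float); x0,y0,x1,y1=box
    Ls=[];Rs=[]
    for r in range(y0,y1):
        row=g[r,x0:x1]; k=np.where(row>thr)[0]
        if len(k)<2: continue
        a,b=k[0],k[-1]
        if a==0 or b==len(row)-1: continue
        la=a-(row[a]-thr)/(row[a]-row[a-1]); lb=b+(row[b]-thr)/(row[b]-row[b+1])
        Ls.append((x0+la,r));Rs.append((x0+lb,r))
    def line(P):
        w=wray(name,P,z); 
        ok=np.ones(len(w),bool)
        for _ in range(6):
            f=np.polyfit(w[ok,0],w[ok,1],1); e=w[:,1]-np.polyval(f,w[:,0]); ok=abs(e)<max(.0007,1.5*np.median(abs(e)))
        return f,ok.sum()
    (fl,nl),(fr,nr)=line(Ls),line(Rs)
    xm=np.mean(xs); f=(fl+fr)/2
    ang=np.degrees(np.arctan(f[0])); print("angles",np.degrees(np.arctan([fl[0],fr[0]])).round(2),"n",nl,nr,"width",round(1000*abs(np.polyval(fl,xm)-np.polyval(fr,xm))*np.cos(np.radians(ang)),1))
    u=np.array([np.cos(np.radians(ang)),np.sin(np.radians(ang))]);v=np.array([-u[1],u[0]])
    o=np.array([xm,np.polyval(f,xm)])
    t=np.arange(-.135,.135,.0005)
    pr=np.zeros(len(t))
    for s in strip:
        P=o+np.outer(t,u)+v*s
        q=wproj(name,np.c_[P,np.full(len(P),z)]).astype(np.float32)
        pr+=cv2.remap(g.astype(np.float32),q[:,:1].copy(),q[:,1:].copy(),cv2.INTER_LINEAR)[:,0]/len(strip)
    b=pr>thr; e=np.where(np.diff(b.astype(int)))[0]
    segs=[(round(t[i]*1000,1),'+' if b[i+1] else '-') for i in e]
    print("o",o.round(4),"ang",round(ang,2)); print(segs)
    return o,u,v,ang
E
python3 - <<'E'
from h import *
print("CARRIER");rim("w1",(125,105,203,300),(.43,.62),(-.011,-.012,))
print("A");rim("w1",(452,128,500,320),(.45,.66),(.011,.012))
print("B");rim("w1",(345,135,408,322),(.45,.66),(-.011,-.012))
for n,px in (("A",(483,221)),("B1",(382,186)),("B2",(368,320)),("C",(160,232))): print(n,wray("w1",px,.06))
E
```

```text
CARRIER
angles [-4.02 -3.93] n 169 187 width 37.1
o [ 0.525  -0.2262] ang -3.97
[(np.float64(-113.5), '+'), (np.float64(-103.0), '-'), (np.float64(-75.0), '+'), (np.float64(-65.5), '-'), (np.float64(-37.0), '+'), (np.float64(-27.5), '-'), (np.float64(0.5), '+'), (np.float64(10.0), '-'), (np.float64(46.5), '+'), (np.float64(47.0), '-'), (np.float64(76.0), '+'), (np.float64(85.5), '-'), (np.float64(130.0), '+')]
A
angles [5.81 5.88] n 158 123 width 37.4
o [0.555  0.1064] ang 5.85
[(np.float64(-113.0), '+'), (np.float64(-108.5), '-'), (np.float64(-80.5), '+'), (np.float64(-71.0), '-'), (np.float64(-43.0), '+'), (np.float64(-33.5), '-'), (np.float64(-0.5), '+'), (np.float64(4.5), '-'), (np.float64(32.5), '+'), (np.float64(42.5), '-'), (np.float64(70.5), '+'), (np.float64(80.0), '-'), (np.float64(108.5), '+'), (np.float64(113.5), '-')]
B
angles [-2.97 -2.82] n 156 155 width 37.3
o [ 0.555  -0.0008] ang -2.89
[(np.float64(-73.5), '+'), (np.float64(-64.0), '-'), (np.float64(-38.0), '+'), (np.float64(-12.0), '-'), (np.float64(0.0), '+'), (np.float64(23.0), '-'), (np.float64(37.5), '+'), (np.float64(58.5), '-'), (np.float64(75.5), '+'), (np.float64(85.0), '-'), (np.float64(113.5), '+'), (np.float64(119.0), '-')]
A [[0.53438482 0.10338079]]
B1 [[ 4.99356855e-01 -3.51022379e-04]]
B2 [[ 0.64836922 -0.00716606]]
C [[ 0.54712336 -0.22330685]]
```

```bash
python3 - <<'E'
from h import *
for n,px in (("A",(486,222)),("B1",(383.5,189.5)),("B2",(369.2,327)),): print(n,wray("w1",px,.066))
im=cv2.imread("pics/top0.png")
for z in (.054,): print("caps",*caps(im,(275,180,345,275),z=z),sep="\n")
go(.501,0,.11)
E
```

```text
A [[0.5337512  0.10353587]]
B1 [[5.01712017e-01 1.92079548e-04]]
B2 [[ 0.65339456 -0.00642364]]
caps
(np.int32(48), array([331.9, 192.2]), array([ 0.6512, -0.0078]))
(np.int32(43), array([290.4, 237.3]), array([0.534 , 0.1028]))
(np.int32(45), array([330. , 249.1]), array([0.5008, 0.0009]))
t 1.9 d(cm) [14.07  6.05 -1.83] rows 3.7 yaw 0.51 wx None tilt [-0.07  0.03] gap 85.7 F [-0.1  0.5 -0.6]
```

Emit:
drive_tool([
  [[3.5,1.52,-0.46,0,0,0,0.6],[3.5,1.52,-0.46,0,0,0,0.6],[3.5,1.52,-0.46,0,0,0,0.6],[3.5,1.52,-0.46,0,0,0,0.6],[3,0,0,0,0,0,0.6]],
], squeeze=25)

```text
clock: 2.28
tcp_pos: [0.4993, 0.0036, 0.0791]
orientation: [0.706, 0.0, 0.708, 0.001]
wrist_force: [-0.9, -0.3, -0.9]
finger_gap: 0.0515
```

```bash
python3 - <<'E'
from h import *
go(.501,.0005,.037,0)
E
```

```text
t 2.3 d(cm) [ 4.21 -0.31  0.18] rows 1.0 yaw 0.02 wx 0.02 tilt [-0.14  0.08] gap 51.5 F [-0.9 -0.3 -0.9]
```

Emit:
drive_tool([
  [[2,-0.15,0.1,0,0,0,0.6],[2.2,-0.15,0.08,0,0,0,0.6],[0,0,0,0,0,0,0.6],[0,0,0,0,0,0,0],[0,0,0,0,0,0,0]],
])

```text
clock: 2.7
tcp_pos: [0.5041, -0.0019, 0.0403]
orientation: [0.707, 0.0, 0.707, -0.0]
wrist_force: [0.2, 0.8, 0.3]
finger_gap: 0.0281
```

Emit:
drive_tool([
  [[0,0,0,0,0,0,0],[0,0,0,0,0,0,0],[0,0,0,0,0,0,0],[0,0,0,0,0,0,0],[0,0,0,0,0,0,0]],
])

```text
clock: 3.12
tcp_pos: [0.5047, -0.002, 0.0404]
orientation: [0.708, -0.0, 0.706, 0.0]
wrist_force: [0.1, 0.3, 6.0]
finger_gap: 0.0212
```

```bash
python3 - <<'E'
from h import *
wsnap("w2"); go(.501,.0005,.037,0)
E
```

```text
t 3.2 d(cm) [ 0.34  0.25 -0.36] rows 0.1 yaw 0.02 wx 0.02 tilt [ 0.14 -0.01] gap 21.1 F [-0.1  1.2  6.2]
```

View pics/w2.png

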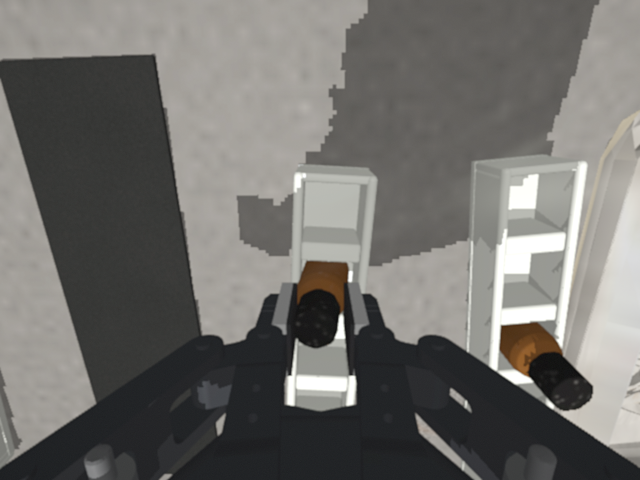

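Emit:
drive_tool([
  [[0,0,0,0,0,0,0],[0,0,0,0,0,0,0],[0,0,0,0,0,0,0],[0,0,0,0,0,0,0],[0,0,0,0,0,0,0]],
])

```text
clock: 3.58
tcp_pos: [0.5047, -0.002, 0.0404]
orientation: [0.708, -0.0, 0.706, 0.0]
wrist_force: [-0.1, 1.2, 5.9]
finger_gap: 0.0212
```

```bash
python3 - <<'E'
from h import *
wsnap("w3"); go(.501,.0005,.037,0)
im=cv2.imread("pics/w3.png")[200:420,220:420]
cv2.imwrite("pics/c4.png",cv2.resize(im,None,fx=2.7,fy=2.7))
E
```

```text
t 3.6 d(cm) [ 0.34  0.25 -0.37] rows 0.1 yaw 0.02 wx 0.02 tilt [ 0.14 -0.01] gap 21.4 F [0.3 1.  6.4]
```

View pics/c4.png

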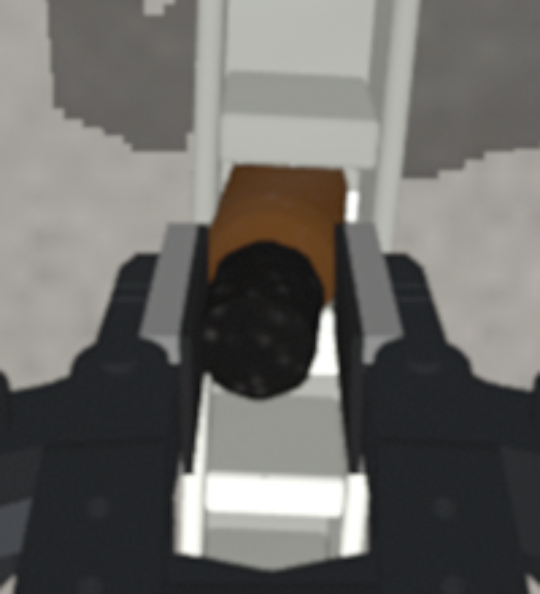

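Emit:
drive_tool([
  [[0,0,0,0,0,0,0.5],[-0.4,0,-0.1,0,0,0,0.5],[-0.4,0,-0.2,0,0,0,0.5],[0,0,0,0,0,0,0],[0,0,0,0,0,0,0]],
])

```text
clock: 4.05
tcp_pos: [0.5005, -0.0019, 0.0475]
orientation: [0.707, -0.0, 0.707, 0.0]
wrist_force: [0.2, -0.3, 0.0]
finger_gap: 0.0195
```

Emit:
drive_tool([
  [[0,0,0,0,0,0,0],[0,0,0,0,0,0,0],[0,0,0,0,0,0,0],[0,0,0,0,0,0,0],[0,0,0,0,0,0,0]],
])

```text
clock: 4.47
tcp_pos: [0.5007, -0.0018, 0.0475]
orientation: [0.707, -0.0, 0.707, 0.0]
wrist_force: [-0.4, 2.0, 4.9]
finger_gap: 0.0168
```

```bash
python3 - <<'E'
from h import *
wsnap("w4"); go(.501,.0005,.037,0)
im=cv2.imread("pics/w4.png")[200:420,220:420]
cv2.imwrite("pics/c5.png",cv2.resize(im,None,fx=2.7,fy=2.7))
E
```

```text
t 4.5 d(cm) [1.05 0.23 0.02] rows 0.3 yaw 0.02 wx 0.02 tilt [0.03 0.02] gap 16.6 F [-0.4  1.   4.8]
```

View pics/c5.png

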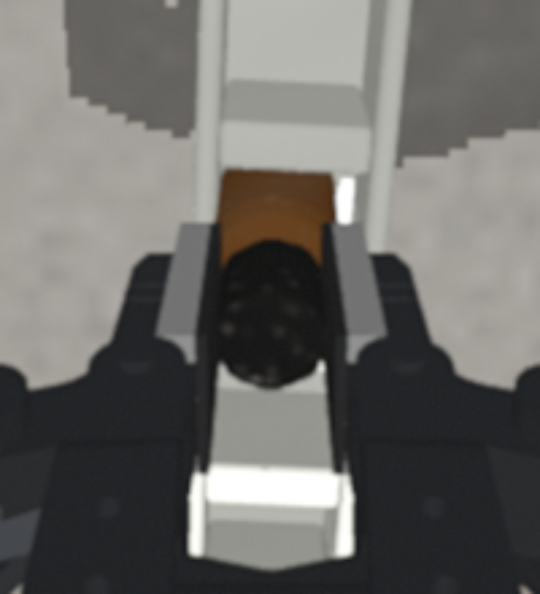

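```bash
python3 - <<'E'
from h import *
for px in ((320,320),(320,315),(320,325)): print(wray("w4",px,.066)-np.load("pics/w4.npz")["p"][:2])
go(.501,-.0018,.13,0); go(.4734,-.2227,.13,0)
E
```

```text
[[-7.78240974e-04  8.40518853e-05]]
[[-3.11635999e-03  8.30975255e-05]]
[[1.58367506e-03 8.50159585e-05]]
t 4.5 d(cm) [-8.25  0.    0.03] rows 2.0 yaw 0.02 wx 0.02 tilt [0.03 0.02] gap 16.6 F [-0.4  1.   4.8]
t 4.5 d(cm) [ -8.26 -22.09  -2.74] rows 5.7 yaw 0.02 wx 0.02 tilt [0.03 0.02] gap 16.6 F [-0.4  1.   4.8]
```

Emit:
drive_tool([
  [[-2,0,0,0,0,0,0],[-3.1,0,0,0,0,0,0],[-3.1,0,0,0,0,0,0],[0,-3.8,-0.4,0,0,0,0],[0,-3.8,-0.4,0,0,0,0]],
])

```text
clock: 4.93
tcp_pos: [0.4941, -0.0779, 0.1312]
orientation: [0.708, -0.002, 0.706, 0.001]
wrist_force: [0.6, 0.0, -0.7]
finger_gap: 0.0172
```

```bash
python3 - <<'E'
from h import *
go(.4734,-.2227,.13,0); wsnap("w5")
im=cv2.imread("pics/w5.png")[200:420,220:420]
cv2.imwrite("pics/c6.png",cv2.resize(im,None,fx=2.7,fy=2.7))
E
```

```text
t 4.9 d(cm) [  0.14 -14.47  -2.15] rows 3.5 yaw 0.3 wx 0.3 tilt [ 0.23 -0.1 ] gap 17.2 F [ 0.6  0.  -0.7]
```

View pics/w5.png

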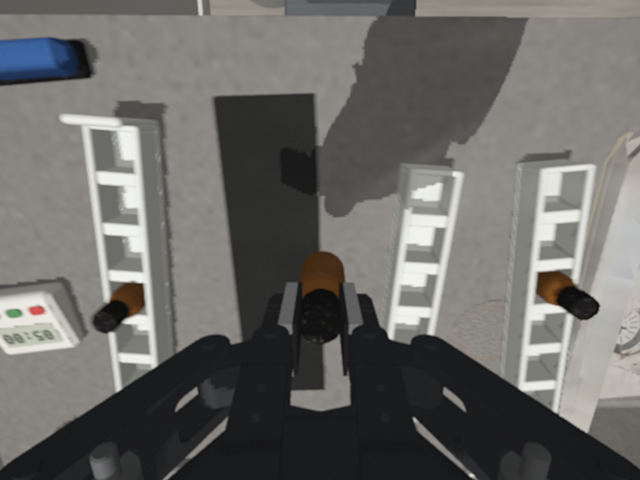

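View pics/c6.png

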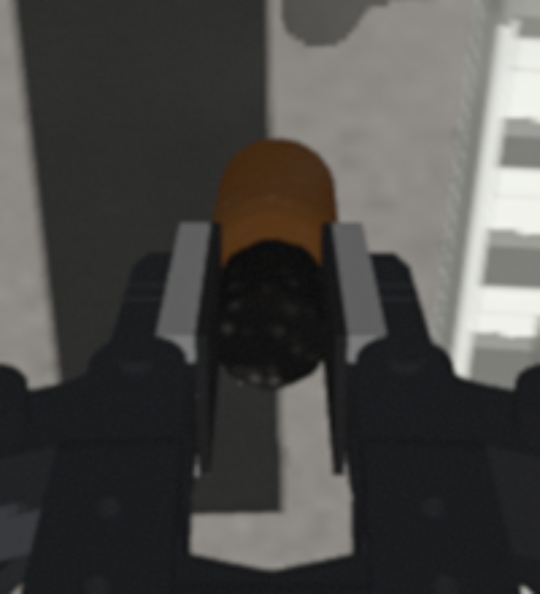

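```bash
python3 - <<'E'
from h import *
p=np.load("pics/w5.npz")["p"];print(wray("w5",(321.5,251.5),p[2]-.0435)-p[:2]+[.0115,0])
rim("w5",(70,135,146,290),(.43,.58),(-.011,-.012))
E
```

```text
[[0.00412998 0.00082306]]
angles [-4.25 -4.16] n 84 84 width 38.0
o [ 0.505  -0.2264] ang -4.2
[(np.float64(-92.5), '+'), (np.float64(-84.0), '-'), (np.float64(-56.0), '+'), (np.float64(-47.0), '-'), (np.float64(-18.0), '+'), (np.float64(-9.5), '-'), (np.float64(19.5), '+'), (np.float64(28.5), '-'), (np.float64(94.5), '+'), (np.float64(104.0), '-')]
```

```bash
python3 - <<'E'
from h import *
p=np.load("pics/w5.npz")["p"]
for dz in (.0145,.0165,.0185): print(wray("w5",(320,343.5),p[2]+dz)-p[:2]-[.009,0])
for dz in (.0395,.0415,.0435,.0455): print(wray("w5",(321.5,251.5),p[2]-dz)-p[:2]+[.0115,0])
for dx in (0,.004): print(wproj("w5",np.c_[np.r_[p[:2]+[dx-.0115,0],p[2]-.0435][None]]),wproj("w5",np.r_[p[:2]+[dx+.009,0],p[2]+.0185][None]))
E
```

```text
[[0.00437707 0.00018679]]
[[0.00294299 0.00018358]]
[[0.00150891 0.00018037]]
[[0.00260619 0.00080493]]
[[0.00336809 0.000814  ]]
[[0.00412998 0.00082306]]
[[0.00489188 0.00083213]]
[[320.11397253 244.76338052]] [[319.589881   340.43741144]]
[[320.07730242 251.28154489]] [[319.54436378 348.50688125]]
```

Emit:
drive_tool([
  [[0,-3.7,-0.6,0,0,0,0],[0,-3.7,-0.6,0,0,0,0],[0,-3.7,-0.6,0,0,0,0],[0,-2.5,-0.5,0,0,0,0],[0,0,0,0,0,0,0]],
])

```text
clock: 5.4
tcp_pos: [0.4689, -0.2185, 0.1286]
orientation: [0.707, 0.001, 0.707, -0.003]
wrist_force: [0.6, 0.6, -0.3]
finger_gap: 0.0169
```

Emit:
drive_tool([
  [[0,0,0,0,0,0,0],[0,0,0,0,0,0,0],[0,0,0,0,0,0,0],[0,0,0,0,0,0,0],[0,0,0,0,0,0,0]],
])

```text
clock: 5.82
tcp_pos: [0.4698, -0.2128, 0.1292]
orientation: [0.707, -0.001, 0.707, 0.001]
wrist_force: [0.6, 0.4, -1.0]
finger_gap: 0.0169
```

```bash
python3 - <<'E'
from h import *
go(.470,-.2232,.13,0); wsnap("w6")
E
```

```text
t 5.8 d(cm) [-0.08 -1.04  0.02] rows 0.2 yaw 0.12 wx 0.12 tilt [-0.01  0.02] gap 16.9 F [ 0.6  0.4 -1. ]
```

View pics/w6.png

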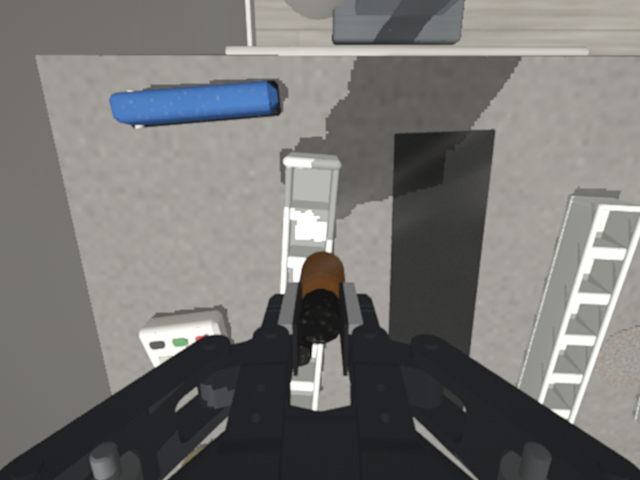

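```bash
python3 - <<'E'
from h import *
im=cv2.imread("pics/w6.png")[145:295,265:365]
cv2.imwrite("pics/c7.png",cv2.resize(im,None,fx=4,fy=4,interpolation=cv2.INTER_CUBIC))
E
```

```text
(no output)
```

View pics/c7.png

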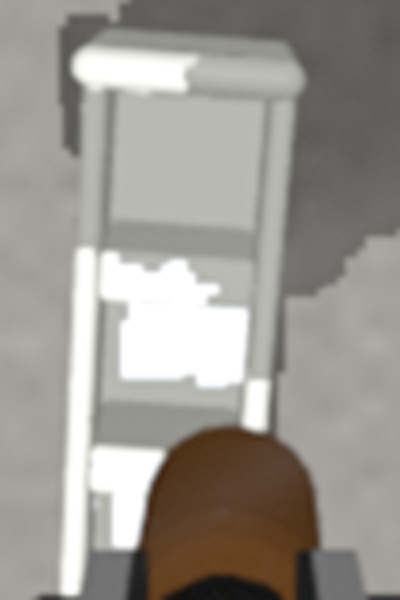

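```bash
python3 - <<'E'
from h import *
L=wray("w6",[(286,168),(280,292.5)],.032);Rr=wray("w6",[(339,168.75),(332.5,251)],.032)
print(L,Rr)
fl=np.polyfit(L[:,0],L[:,1],1);fr=np.polyfit(Rr[:,0],Rr[:,1],1);print(np.degrees(np.arctan([fl[0],fr[0]])))
for r0,r1 in ((250/4+145,300/4+145),(445/4+145,490/4+145)): print(wray("w6",[(305,r0),(305,r1)],.032)[:,0])
f=(fl+fr)/2
for x in (.435,.4734,.511): print(x,np.polyval(f,x),np.polyval(fl,x)-np.polyval(fr,x))
p=np.load("pics/w6.npz")["p"];print("foot",wray("w6",(323,251.5),p[2]-.0435)+[.0115,0],p)
E
```

```text
[[ 0.42098712 -0.23635432]
 [ 0.51646149 -0.24368507]] [[ 0.42142419 -0.19973672]
 [ 0.48206289 -0.20343381]]
[-4.39069242 -3.48895232]
[0.4489109  0.45817825]
[0.48629734 0.49542171]
0.435 -0.21899734776248145 -0.036865836435545474
0.4734 -0.2216421762064825 -0.03747306777136278
0.511 -0.2242319040579002 -0.03806764845435054
foot [[ 0.47377212 -0.21104503]] [ 0.46980704 -0.21284218  0.12919559]
```

Emit:
drive_tool([
  [[0,-0.5,-0.1,0,0,0,0],[1.4,-0.55,-0.05,0,0,0,0],[3,0,0,0,0,0,0],[0.6,0,0,0,0,0,0],[0,0,0,0,0,0,0]],
])

```text
clock: 6.28
tcp_pos: [0.4662, -0.2232, 0.0772]
orientation: [0.706, 0.001, 0.709, 0.001]
wrist_force: [0.3, 1.1, -0.8]
finger_gap: 0.0171
```

Emit:
drive_tool([
  [[0.4,0,0,0,0,0,0],[0.4,0,0,0,0,0,0],[0.4,0,0,0,0,0,0],[0.4,0,0,0,0,0,0],[0,0,0,0,0,0,0]],
])

```text
clock: 6.7
tcp_pos: [0.468, -0.2243, 0.0629]
orientation: [0.707, -0.0, 0.707, 0.0]
wrist_force: [-0.3, -0.3, 0.3]
finger_gap: 0.017
```

```bash
python3 - <<'E'
from h import *
go(.470,-.2232,.0475,0); wsnap("w7")
im=cv2.imread("pics/w7.png")[145:395,225:415]
cv2.imwrite("pics/c8.png",cv2.resize(im,None,fx=2.4,fy=2.4,interpolation=cv2.INTER_CUBIC))
E
```

```text
t 6.7 d(cm) [1.54 0.11 0.2 ] rows 0.4 yaw 0.03 wx 0.03 tilt [-0.01  0.02] gap 17.0 F [-0.3 -0.3  0.3]
```

View pics/c8.png

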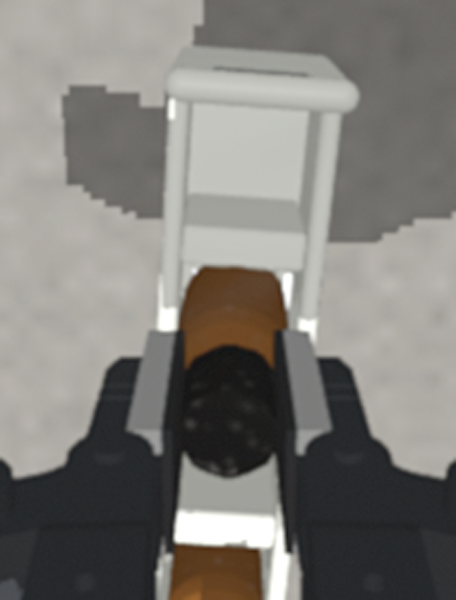

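Emit:
drive_tool([
  [[0.5,0.1,0,0,0,0,0],[0.5,0,0,0,0,0,0],[0.45,0,0,0,0,0,0],[0,0,0,0,0,0,0],[0,0,0,0,0,0,0]],
])

```text
clock: 7.17
tcp_pos: [0.468, -0.2233, 0.0484]
orientation: [0.707, 0.0, 0.707, 0.0]
wrist_force: [0.7, 0.2, 0.3]
finger_gap: 0.0165
```

Emit:
drive_tool([
  [[0,0,0,0,0,0,0.5],[0,0,0,0,0,0,0.5],[-2,0,0,0,0,0,0.5],[-3.5,0,0,0,0,0,0.6],[-4,0,0,0,0,0,0.6]],
])

```text
clock: 7.58
tcp_pos: [0.4664, -0.2223, 0.143]
orientation: [0.706, 0.001, 0.709, 0.001]
wrist_force: [1.3, 0.3, 0.4]
finger_gap: 0.051
```

Emit:
drive_tool([
  [[-2,3,1.5,0,0,0,0.6],[-2,3,1.5,0,0,0,0.6],[0,3,1.5,0,0,0,0.6],[0,3,1.5,0,0,0,0.6],[0,0,0,0,0,0,0.6]],
])

```text
clock: 8.0
tcp_pos: [0.5302, -0.0992, 0.1847]
orientation: [0.708, -0.002, 0.706, 0.002]
wrist_force: [-0.7, 0.5, 0.2]
finger_gap: 0.0509
```

Emit:
drive_tool([
  [[0,0,0,0,0,0,0.6],[0,0,0,0,0,0,0.6],[0,0,0,0,0,0,0.6],[0,0,0,0,0,0,0.6],[0,0,0,0,0,0,0.6]],
])

```text
clock: 8.42
tcp_pos: [0.5277, -0.1044, 0.1836]
orientation: [0.707, 0.001, 0.707, -0.001]
wrist_force: [-0.1, -0.7, -0.1]
finger_gap: 0.0511
```

```bash
python3 - <<'E'
from h import *
go(.6523,-.007,.13,0); wsnap("w8")
E
```

```text
t 8.4 d(cm) [ 5.36  9.76 12.45] rows 4.0 yaw -0.09 wx -0.09 tilt [-0.02  0.01] gap 51.1 F [-0.1 -0.7 -0.1]
```

View pics/w8.png

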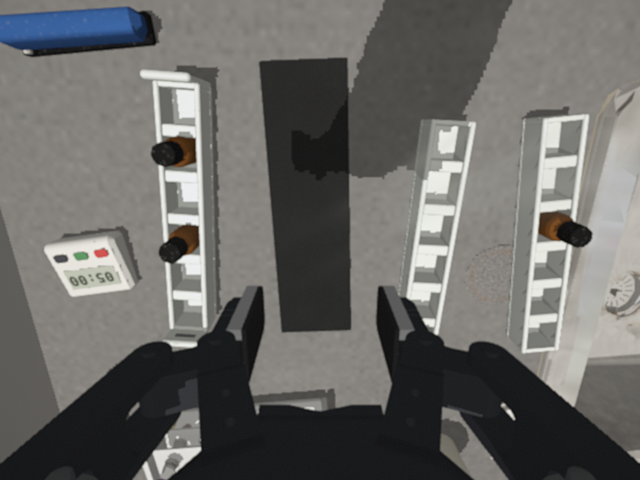

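The first bottle stands in the carrier at (172,153), next to the original one at (180,243). Tray B is now empty of its near bottle. I'll re-measure everything.

```bash
python3 - <<'E'
from h import *
print("CARRIER");rim("w8",(140,85,211,325),(.43,.62),(-.011,-.012,))
print("A");rim("w8",(525,120,590,345),(.45,.66),(.011,.012))
print("B");rim("w8",(402,130,474,325),(.45,.66),(.011,.012))
print(wray("w8",(579,235),.066))
E
```

```text
CARRIER
angles [-4.25 -4.18] n 196 240 width 36.8
o [ 0.525  -0.2263] ang -4.21
[(np.float64(-115.0), '+'), (np.float64(-104.0), '-'), (np.float64(-75.5), '+'), (np.float64(-66.0), '-'), (np.float64(-38.0), '+'), (np.float64(-28.5), '-'), (np.float64(0.0), '+'), (np.float64(9.5), '-'), (np.float64(75.5), '+'), (np.float64(85.0), '-'), (np.float64(131.5), '+')]
A
angles [5.58 5.61] n 118 101 width 37.2
o [0.555 0.106] ang 5.59
[(np.float64(-112.0), '+'), (np.float64(-108.0), '-'), (np.float64(-80.0), '+'), (np.float64(-70.5), '-'), (np.float64(-42.0), '+'), (np.float64(-33.5), '-'), (np.float64(-2.0), '+'), (np.float64(5.0), '-'), (np.float64(33.5), '+'), (np.float64(42.5), '-'), (np.float64(71.0), '+'), (np.float64(80.5), '-'), (np.float64(109.5), '+'), (np.float64(124.0), '-')]
B
angles [-3.1  -3.04] n 117 185 width 37.1
o [ 0.555  -0.0012] ang -3.07
[(np.float64(-106.5), '+'), (np.float64(-106.0), '-'), (np.float64(-76.0), '+'), (np.float64(-67.0), '-'), (np.float64(-38.5), '+'), (np.float64(-29.0), '-'), (np.float64(-0.5), '+'), (np.float64(9.0), '-'), (np.float64(37.0), '+'), (np.float64(46.5), '-'), (np.float64(75.0), '+'), (np.float64(84.0), '-')]
[[0.53429497 0.10183939]]
```

Emit:
drive_tool([
  [[1,1.96,2.49,0,0,0,0.6],[1,1.96,2.49,0,0,0,0.6],[1,1.96,2.49,0,0,0,0.6],[1,1.96,2.49,0,0,0,0.6],[1,1.96,2.49,0,0,0,0.6]],
])

```text
clock: 8.88
tcp_pos: [0.6535, -0.0052, 0.1333]
orientation: [0.707, 0.0, 0.707, -0.0]
wrist_force: [0.6, 0.1, 1.3]
finger_gap: 0.0511
```

Emit:
drive_tool([
  [[2,0,0,0,0,0,0.6],[3,0,0,0,0,0,0.6],[2,0,0,0,0,0,0.6],[1.6,0,0,0,0,0,0.6],[0,0,0,0,0,0,0.6]],
])

```text
clock: 9.3
tcp_pos: [0.6495, -0.0055, 0.0433]
orientation: [0.704, 0.001, 0.71, 0.0]
wrist_force: [0.1, 1.1, 0.3]
finger_gap: 0.0512
```

Emit:
drive_tool([
  [[0,0,0,0,0,0,0],[0,0,0,0,0,0,0],[0,0,0,0,0,0,0],[0,0,0,0,0,0,0],[0,0,0,0,0,0,0]],
])

```text
clock: 9.72
tcp_pos: [0.6538, -0.0058, 0.0496]
orientation: [0.708, -0.0, 0.706, -0.0]
wrist_force: [-0.2, -0.5, 3.5]
finger_gap: 0.0168
```

```bash
python3 - <<'E'
from h import *
go(.6523,-.0065,.0475,0); wsnap("w9")
im=cv2.imread("pics/w9.png")[200:420,220:420]
cv2.imwrite("pics/c9.png",cv2.resize(im,None,fx=2.7,fy=2.7))
E
```

```text
t 9.7 d(cm) [ 0.21 -0.07 -0.15] rows 0.1 yaw 0.0 wx 0.0 tilt [ 0.18 -0.03] gap 16.8 F [-0.2 -0.5  3.5]
```

View pics/c9.png

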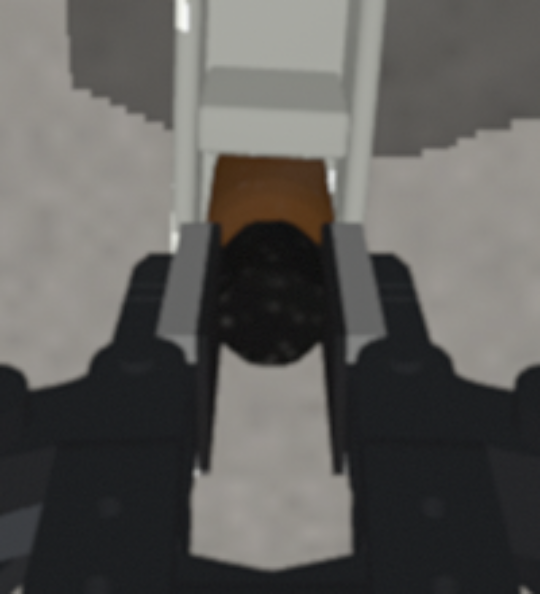

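Emit:
drive_tool([
  [[-2.5,0,0,0,0,0,0],[-3,0,0,0,0,0,0],[-3,-1,0,0,0,0,0],[0,-3,-0.5,0,0,0,0],[0,-4,-0.5,0,0,0,0]],
])

```text
clock: 10.18
tcp_pos: [0.6446, -0.0839, 0.1362]
orientation: [0.709, -0.002, 0.705, 0.002]
wrist_force: [0.9, -0.3, -0.1]
finger_gap: 0.0168
```

Emit:
drive_tool([
  [[0,-4,-0.5,0,0,0,0],[0,-4,-0.5,0,0,0,0],[0,-3.6,-0.5,0,0,0,0],[0,-2,-0.4,0,0,0,0],[0,-1,0,0,0,0,0]],
])

```text
clock: 10.6
tcp_pos: [0.6227, -0.2348, 0.133]
orientation: [0.707, 0.001, 0.707, -0.001]
wrist_force: [0.4, 0.8, -0.4]
finger_gap: 0.0166
```

Emit:
drive_tool([
  [[0,0,0,0,0,0,0],[0,0,0,0,0,0,0],[0,0,0,0,0,0,0],[0,0,0,0,0,0,0],[0,0,0,0,0,0,0]],
])

```text
clock: 11.02
tcp_pos: [0.624, -0.2296, 0.1328]
orientation: [0.707, -0.001, 0.707, 0.001]
wrist_force: [-0.3, 0.5, -0.7]
finger_gap: 0.0172
```

```bash
python3 - <<'E'
from h import *
go(.6244,-.2336,.13,0); wsnap("w10")
im=cv2.imread("pics/w10.png")[140:380,220:420]
cv2.imwrite("pics/c10.png",cv2.resize(im,None,fx=2.5,fy=2.5))
E
```

```text
t 11.0 d(cm) [ 0.28 -0.4   0.04] rows 0.1 yaw 0.15 wx 0.15 tilt [-0.    0.02] gap 17.2 F [-0.3  0.5 -0.7]
```

View pics/c10.png

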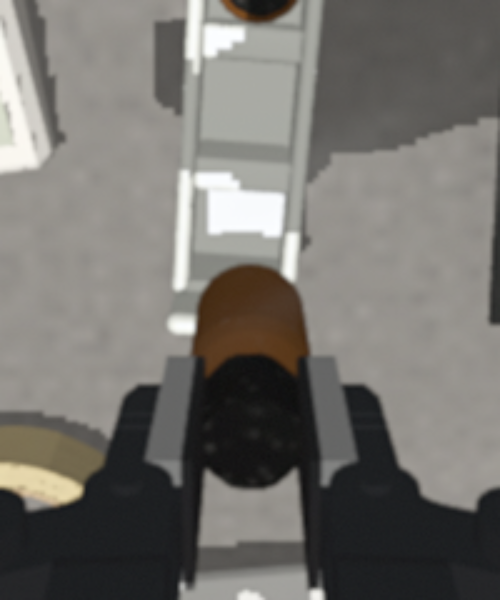

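```bash
python3 - <<'E'
from h import *
n="w10";p=np.load(f"pics/{n}.npz")["p"]
print("foot",wray(n,(320.5,246),p[2]-.0456)+[.0115,0],p)
L=wray(n,[(294.8,164),(289.2,256)],.032);Rr=wray(n,[(349.2,140),(338.8,250)],.032)
fl=np.polyfit(L[:,0],L[:,1],1);fr=np.polyfit(Rr[:,0],Rr[:,1],1);f=(fl+fr)/2
print(L,Rr,np.polyval(f,.6244),np.polyval(f,.55))
for r0,r1 in ((150,163.2),(204,218)): print(wray(n,[(315,r0),(315,r1)],.032)[:,0])
print(wray(n,(292,269.6),.05))
E
```

```text
foot [[ 0.62536202 -0.22923273]] [ 0.62401197 -0.22957937  0.13284917]
[[ 0.57287412 -0.24724133]
 [ 0.64178371 -0.25285241]] [[ 0.55658529 -0.20968931]
 [ 0.63682633 -0.21525883]] -0.2329166192117129 -0.22730549977070907
[0.56331143 0.57228616]
[0.60138169 0.61186687]
[[ 0.64511731 -0.24939872]]
```

Emit:
drive_tool([
  [[0,-0.2,0,0,0,0,0],[1.4,-0.2,-0.05,0,0,0,0],[3,0,0,0,0,0,0],[0.6,0,0,0,0,0,0],[0,0,0,0,0,0,0]],
])

```text
clock: 11.48
tcp_pos: [0.621, -0.234, 0.0799]
orientation: [0.705, 0.001, 0.709, 0.001]
wrist_force: [-0.8, 0.4, -1.4]
finger_gap: 0.0167
```

Emit:
drive_tool([
  [[0.6,0,0,0,0,0,0],[0.6,0,0,0,0,0,0],[0.6,0,0,0,0,0,0],[0.6,0,0,0,0,0,0],[0,0,0,0,0,0,0]],
])

```text
clock: 11.9
tcp_pos: [0.6226, -0.2351, 0.0576]
orientation: [0.707, 0.0, 0.708, 0.0]
wrist_force: [-0.3, 0.4, -0.7]
finger_gap: 0.0168
```

Emit:
drive_tool([
  [[0.3,0.15,0,0,0,0,0],[0.4,0,0,0,0,0,0],[0,0,0,0,0,0,0],[0,0,0,0,0,0,0],[0,0,0,0,0,0,0.5]],
])

```text
clock: 12.32
tcp_pos: [0.6233, -0.2339, 0.0519]
orientation: [0.707, -0.0, 0.707, 0.0]
wrist_force: [-0.1, 0.1, 0.6]
finger_gap: 0.0272
```

Emit:
drive_tool([
  [[0,0,0,0,0,0,0.5],[-1,0,0,0,0,0,0.5],[-3,0,0,0,0,0,0.6],[-4,0,0,0,0,0,0.6],[-2,2,-0.5,0,0,0,0.6]],
])

```text
clock: 12.73
tcp_pos: [0.6203, -0.2175, 0.1568]
orientation: [0.709, -0.0, 0.705, -0.002]
wrist_force: [1.1, -0.2, 0.7]
finger_gap: 0.0513
```

```bash
python3 - <<'E'
from h import *
go(.534,.1025,.14,0)
E
```

```text
t 12.7 d(cm) [ 1.5  31.98 -8.73] rows 8.0 yaw -0.16 wx -0.16 tilt [ 0.35 -0.24] gap 51.3 F [ 1.1 -0.2  0.7]
```

Emit:
drive_tool([
  [[0,3.5,-0.95,0,0,0,0.6],[0,3.5,-0.95,0,0,0,0.6],[0,3.5,-0.95,0,0,0,0.6],[0,3.5,-0.95,0,0,0,0.6],[0,3.5,-0.95,0,0,0,0.6]],
])

```text
clock: 13.15
tcp_pos: [0.5702, -0.0376, 0.1531]
orientation: [0.708, 0.0, 0.706, -0.0]
wrist_force: [0.7, -1.1, 0.2]
finger_gap: 0.0509
```

Emit:
drive_tool([
  [[0,3.5,-0.95,0,0,0,0.6],[0,3.5,-0.9,0,0,0,0.6],[0,3.5,-0.9,0,0,0,0.6],[0,3.5,-0.9,0,0,0,0.6],[0,0,0,0,0,0,0.6]],
])

```text
clock: 13.57
tcp_pos: [0.5321, 0.1064, 0.1531]
orientation: [0.707, -0.002, 0.707, 0.003]
wrist_force: [-0.4, 0.2, -0.1]
finger_gap: 0.0512
```

Emit:
drive_tool([
  [[1,0,0,0,0,0,0.6],[1,0,0,0,0,0,0.6],[1,0,0,0,0,0,0.6],[1,0,0,0,0,0,0.6],[0,0,0,0,0,0,0.6]],
])

```text
clock: 13.98
tcp_pos: [0.5324, 0.0998, 0.1087]
orientation: [0.705, 0.001, 0.709, -0.001]
wrist_force: [0.3, -0.5, -0.9]
finger_gap: 0.0509
```

```bash
python3 - <<'E'
from h import *
go(.534,.1025,.049,0);wsnap("w11")
E
```

```text
t 14.0 d(cm) [5.97 0.27 0.18] rows 1.4 yaw -0.1 wx -0.1 tilt [-0.27 -0.01] gap 50.9 F [ 0.3 -0.5 -0.9]
```

View pics/w11.png

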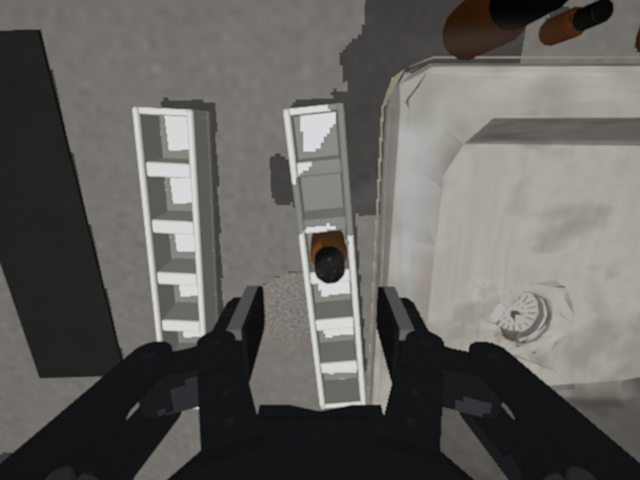

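```bash
python3 - <<'E'
from h import *
print(wray("w11",(329.5,265),.066))
E
```

```text
[[0.53281148 0.10538112]]
```

Emit:
drive_tool([
  [[2,0.2,-0.05,0,0,0,0.6],[3,0.1,0,0,0,0,0.6],[1.2,0,0,0,0,0,0.6],[0,0,0,0,0,0,0.6],[0,0,0,0,0,0,0]],
])

```text
clock: 14.45
tcp_pos: [0.5332, 0.1035, 0.0494]
orientation: [0.707, 0.0, 0.708, -0.0]
wrist_force: [0.1, -0.4, 0.3]
finger_gap: 0.0403
```

Emit:
drive_tool([
  [[0,0,0,0,0,0,0],[0,0,0,0,0,0,0],[0,0,0,0,0,0,0],[0,0,0,0,0,0,0],[0,0,0,0,0,0,0]],
])

```text
clock: 14.87
tcp_pos: [0.5348, 0.1041, 0.0511]
orientation: [0.708, -0.0, 0.706, 0.0]
wrist_force: [0.3, -0.7, 4.8]
finger_gap: 0.0164
```

```bash
python3 - <<'E'
from h import *
go(.534,.1025,.049,0)
E
```

```text
t 14.9 d(cm) [ 0.21 -0.16 -0.08] rows 0.1 yaw 0.02 wx 0.02 tilt [ 0.17 -0.  ] gap 16.4 F [ 0.3 -0.7  4.8]
```

Emit:
drive_tool([
  [[-2.5,0,0,0,0,0,0],[-3,0,0,0,0,0,0],[-3,-1.3,0,0,0,0,0],[0,-3,0.5,0,0,0,0],[0,-3.7,0.6,0,0,0,0]],
])

```text
clock: 15.28
tcp_pos: [0.546, 0.0249, 0.1375]
orientation: [0.709, -0.002, 0.705, 0.002]
wrist_force: [0.2, -0.1, -1.0]
finger_gap: 0.0167
```

Emit:
drive_tool([
  [[0,-3.7,0.6,0,0,0,0],[0,-3.7,0.6,0,0,0,0],[0,-3.7,0.6,0,0,0,0],[0,-3.7,0.6,0,0,0,0],[0,-3.7,0.6,0,0,0,0]],
])

```text
clock: 15.7
tcp_pos: [0.5745, -0.1625, 0.1349]
orientation: [0.707, -0.0, 0.707, 0.0]
wrist_force: [1.4, -0.0, -0.8]
finger_gap: 0.0165
```

Emit:
drive_tool([
  [[0,-3.2,0.6,0,0,0,0],[0,-2.3,0.3,0,0,0,0],[0,-1.2,0,0,0,0,0],[0,0,0,0,0,0,0],[0,0,0,0,0,0,0]],
])

```text
clock: 16.12
tcp_pos: [0.5831, -0.2274, 0.1344]
orientation: [0.707, 0.001, 0.707, 0.0]
wrist_force: [-0.3, -0.1, 0.1]
finger_gap: 0.0166
```

Emit:
drive_tool([
  [[0,0,0,0,0,0,0],[0,0,0,0,0,0,0],[0,0,0,0,0,0,0],[0,0,0,0,0,0,0],[0,0,0,0,0,0,0]],
])

```text
clock: 16.53
tcp_pos: [0.5838, -0.227, 0.135]
orientation: [0.707, -0.001, 0.707, 0.001]
wrist_force: [0.2, -0.4, -1.2]
finger_gap: 0.0171
```

```bash
python3 - <<'E'
from h import *
go(.5865,-.2308,.13,0); wsnap("w12")
im=cv2.imread("pics/w12.png")[140:380,220:420]
cv2.imwrite("pics/c12.png",cv2.resize(im,None,fx=2.5,fy=2.5))
E
```

```text
t 16.5 d(cm) [ 0.5  -0.38  0.27] rows 0.2 yaw 0.09 wx 0.09 tilt [0.01 0.  ] gap 17.1 F [ 0.2 -0.4 -1.2]
```

View pics/w12.png

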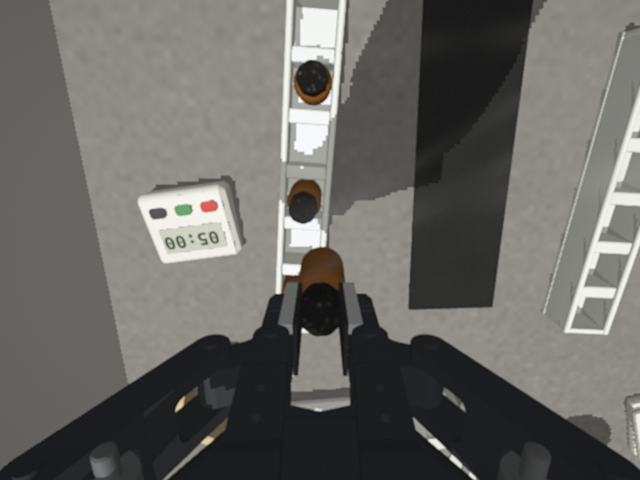

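View pics/c12.png

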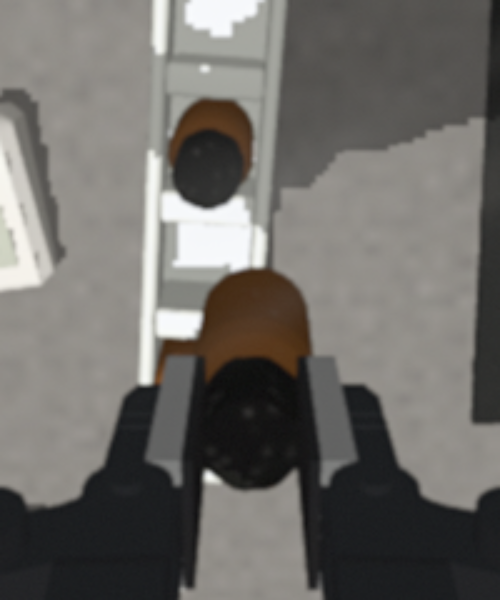

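```bash
python3 - <<'E'
from h import *
n="w12";p=np.load(f"pics/{n}.npz")["p"]
print("foot",wray(n,(322,247.5),p[2]-.0471)+[.0115,0],p)
L=wray(n,[(282,160),(276,290)],.032);Rr=wray(n,[(331,170),(325.5,246)],.032)
fl=np.polyfit(L[:,0],L[:,1],1);fr=np.polyfit(Rr[:,0],Rr[:,1],1);f=(fl+fr)/2
print(L,Rr,np.polyval(f,.5865),np.polyval(f,.55))
for r0,r1 in ((218,228),(264,274)): print(wray(n,[(300,r0),(300,r1)],.032)[:,0])
print("top cam");im=top();cv2.imwrite("pics/top1.png",im)
E
```

```text
foot [[ 0.58661224 -0.22578073]] [ 0.58377836 -0.2270088   0.13501461]
[[ 0.53012913 -0.2537399 ]
 [ 0.6312967  -0.26174548]] [[ 0.53703453 -0.21923745]
 [ 0.59422205 -0.22276733]] -0.24024566095487931 -0.23767502954491482
[0.57225864 0.57998337]
[0.60901767 0.61744154]
top cam
```

The carrier has shifted by about 8–9 mm in both x and y compared with before, so I'll re-measure it.

```bash
python3 - <<'E'
from h import *
im=cv2.imread("pics/w12.png")
im2=im.copy()
print("CARRIER");rim("w12",(262,5,350,262),(.45,.58),(-.012,),thr=185)
c=im[0:290,240:380];cv2.imwrite("pics/c13.png",cv2.resize(c,None,fx=2.05,fy=2.05,interpolation=cv2.INTER_CUBIC))
t=cv2.imread("pics/top1.png");cv2.imwrite("pics/c14.png",cv2.resize(t[175:305,350:460],None,fx=4,fy=4,interpolation=cv2.INTER_CUBIC))
E
```

```text
CARRIER
angles [-4.15 -6.82] n 216 131 width 33.6
o [ 0.515  -0.2371] ang -5.48
[(np.float64(-57.0), '+'), (np.float64(-47.0), '-'), (np.float64(-18.5), '+'), (np.float64(-9.5), '-'), (np.float64(47.0), '+'), (np.float64(120.5), '-')]
```

View pics/c13.png

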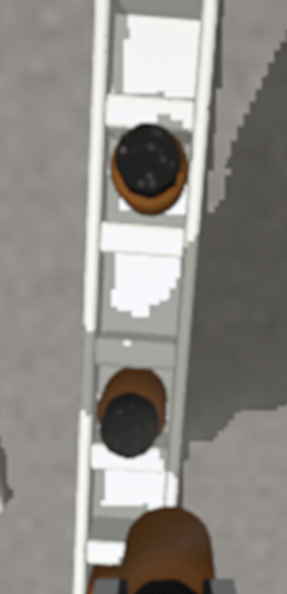

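View pics/c14.png

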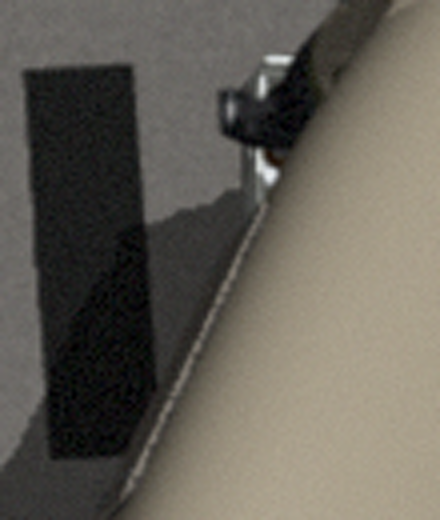

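Emit:
drive_tool([
  [[0,-0.7,0.4,0,0,0,0],[0,-0.7,0.4,0,0,0,0],[1.4,0,0,0,0,0,0],[3,0,0,0,0,0,0],[0.6,0,0,0,0,0,0]],
])

```text
clock: 17.05
tcp_pos: [0.5901, -0.2419, 0.0808]
orientation: [0.706, 0.001, 0.709, 0.001]
wrist_force: [-0.6, -0.1, -1.4]
finger_gap: 0.0171
```

Emit:
drive_tool([
  [[0,0,0,0,0,0,0],[0,0,0,0,0,0,0],[0.5,0,0,0,0,0,0],[0.5,0,0,0,0,0,0],[0.3,0,0,0,0,0,0]],
])

```text
clock: 17.47
tcp_pos: [0.5921, -0.2421, 0.0722]
orientation: [0.708, -0.0, 0.707, -0.0]
wrist_force: [-0.5, 0.9, -0.7]
finger_gap: 0.017
```

```bash
python3 - <<'E'
from h import *
go(.592,-.2412,.0516,0); wsnap("w13")
im=cv2.imread("pics/w13.png")[140:380,220:420]
cv2.imwrite("pics/c15.png",cv2.resize(im,None,fx=2.5,fy=2.5))
E
```

```text
t 17.5 d(cm) [ 2.06  0.09 -0.02] rows 0.5 yaw 0.02 wx 0.02 tilt [ 0.07 -0.03] gap 17.0 F [-0.5  0.9 -0.7]
```

View pics/c15.png

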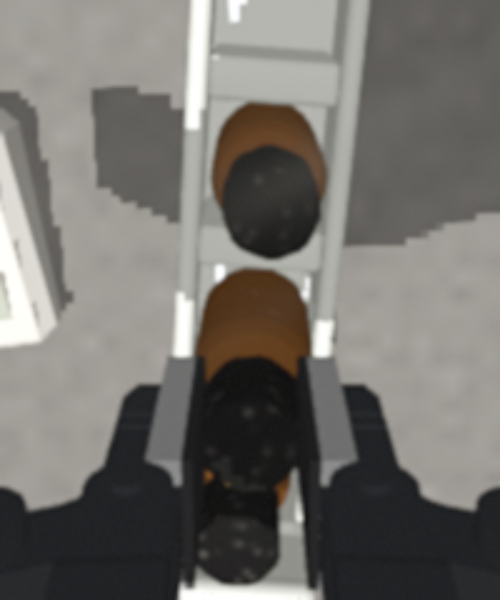

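Emit:
drive_tool([
  [[0.6,0,0,0,0,0,0],[0.6,0,0,0,0,0,0],[0.6,0,0,0,0,0,0],[0.2,0,0,0,0,0,0],[0,0,0,0,0,0,0]],
])

```text
clock: 17.93
tcp_pos: [0.5917, -0.2417, 0.0514]
orientation: [0.707, -0.0, 0.707, 0.0]
wrist_force: [0.0, 0.3, -0.7]
finger_gap: 0.0166
```

Emit:
drive_tool([
  [[0,0,0,0,0,0,0.5],[0,0,0,0,0,0,0.5],[-1,0,0,0,0,0,0.5],[-3,0,0,0,0,0,0.5],[-4,0,0,0,0,0,0.5]],
])

```text
clock: 18.35
tcp_pos: [0.5892, -0.2406, 0.1296]
orientation: [0.705, 0.001, 0.709, 0.001]
wrist_force: [0.9, -0.2, 0.3]
finger_gap: 0.0428
```

```bash
python3 - <<'E'
from h import *
im=cv2.imread("pics/top0.png")
print(*caps(im,(180,280,275,305),z=.05,thr=45),sep="\n")
m=im[283:302,180:270]; hsv=cv2.cvtColor(m,cv2.COLOR_BGR2HSV)
amb=((hsv[:,:,0]<20)&(hsv[:,:,1]>120)&(hsv[:,:,2]>50)).astype(np.uint8)
n,l,st,c=cv2.connectedComponentsWithStats(amb)
for i in range(1,n):
    if st[i,4]>8: print(st[i],c[i]+[180,283],ray(c[i]+[180,283],.025))
go(.398,.31,.16,0)
E
```

```text
(np.int32(44), array([188.6, 291.3]), array([0.4004, 0.3665]))
(np.int32(40), array([209.6, 291.3]), array([0.399 , 0.3126]))
(np.int32(22), array([237.3, 292.2]), array([0.3952, 0.2416]))
[78  3  6  9 20] [261.2 289.3] [[0.40174867 0.18341617]]
[10  4  7  9 29] [192.82758621 290.93103448] [[0.40156932 0.36259786]]
[30  4  7  9 28] [213.64285714 290.5       ] [[0.40145285 0.30809049]]
t 18.4 d(cm) [ -2.71  55.08 -19.13] rows 14.0 yaw 0.01 wx 0.01 tilt [-0.37  0.21] gap 42.8 F [ 0.9 -0.2  0.3]
```

Emit:
drive_tool([
  [[-1,3.69,-1.28,0,0,0,0.45],[-1,3.69,-1.28,0,0,0,0.45],[-1,3.69,-1.28,0,0,0,0.45],[-1,3.69,-1.28,0,0,0,0.45],[0,3.69,-1.28,0,0,0,0.45]],
])

```text
clock: 18.77
tcp_pos: [0.528, -0.0564, 0.1749]
orientation: [0.709, -0.0, 0.706, -0.0]
wrist_force: [0.9, 0.1, -0.5]
finger_gap: 0.0387
```

Emit:
drive_tool([
  [[0,3.69,-1.28,0,0,0,0.45],[0,3.69,-1.28,0,0,0,0.45],[0,3.69,-1.28,0,0,0,0.45],[0,3.69,-1.28,0,0,0,0.45],[0,3.69,-1.28,0,0,0,0.45]],
])

```text
clock: 19.18
tcp_pos: [0.4628, 0.1286, 0.1729]
orientation: [0.708, 0.0, 0.707, 0.0]
wrist_force: [1.0, 0.9, 0.1]
finger_gap: 0.0383
```

Emit:
drive_tool([
  [[0,3.69,-1.28,0,0,0,0.45],[0,3.69,-1.28,0,0,0,0.45],[0,3.69,-1.28,0,0,0,0.45],[0,3.69,-1.28,0,0,0,0.45],[0,3.69,-1.28,0,0,0,0.45]],
])

```text
clock: 19.6
tcp_pos: [0.3987, 0.3133, 0.173]
orientation: [0.708, 0.0, 0.707, 0.0]
wrist_force: [0.7, 0.2, -1.4]
finger_gap: 0.0386
```

Emit:
drive_tool([
  [[0,0,0,0,0,0,0.45],[1,0,0,0,0,0,0.45],[1,0,0,0,0,0,0.45],[0,0,0,0,0,0,0.45],[0,0,0,0,0,0,0.45]],
])

```text
clock: 20.02
tcp_pos: [0.3992, 0.3098, 0.1507]
orientation: [0.706, 0.0, 0.708, -0.001]
wrist_force: [0.8, 0.3, 1.3]
finger_gap: 0.0386
```

```bash
python3 - <<'E'
from h import *
go(.40,.311,.0435,0);wsnap("w14")
t=top();cv2.imwrite("pics/top2.png",t);cv2.imwrite("pics/c16.png",cv2.resize(t[175:305,270:460],None,fx=4,fy=4,interpolation=cv2.INTER_CUBIC))
E
```

```text
t 20.0 d(cm) [10.72  0.13  0.1 ] rows 2.6 yaw -0.11 wx -0.11 tilt [-0.12 -0.08] gap 38.6 F [0.8 0.3 1.3]
```

View pics/w14.png

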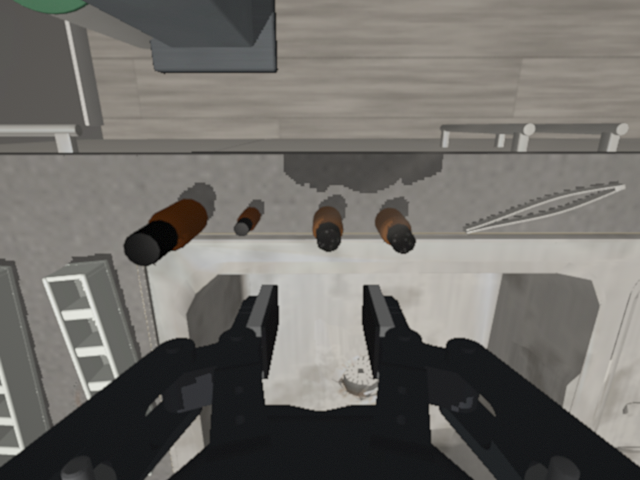

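View pics/c16.png

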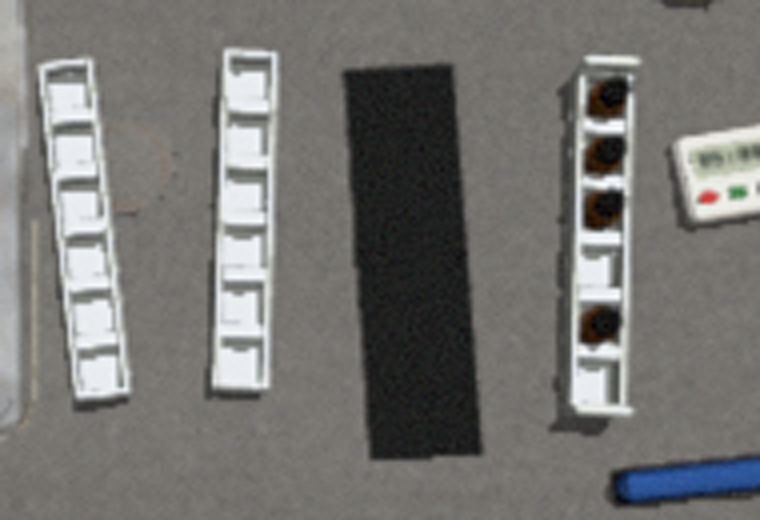

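The carrier now holds 4 upright bottles, with the empty pockets at -19 and -95. In the wrist view the spares' caps are at (327,238) and (403,242).

```bash
python3 - <<'E'
from h import *
for px in ((327.5,238),(403,241)): print(wray("w14",px,.062))
for px in ((328,218),(391,217)): print("body",wray("w14",px,.02))
E
```

```text
[[0.39825096 0.31506463]]
[[0.40057406 0.36877459]]
body [[0.39476655 0.31626173]]
body [[0.39399595 0.36805816]]
```

Emit:
drive_tool([
  [[2.5,0.15,0,0,0,0,0.45],[3,0,0,0,0,0,0.45],[3,0,0,0,0,0,0.45],[1.5,0,0,0,0,0,0.45],[0.6,0,0,0,0,0,0.45]],
])

```text
clock: 20.53
tcp_pos: [0.3983, 0.3113, 0.0434]
orientation: [0.706, -0.0, 0.708, -0.001]
wrist_force: [-0.1, -0.7, 0.1]
finger_gap: 0.0382
```

Emit:
drive_tool([
  [[0,0,0,0,0,0,0.45],[0,0,0,0,0,0,0],[0,0,0,0,0,0,0],[0,0,0,0,0,0,0],[0,0,0,0,0,0,0]],
])

```text
clock: 20.95
tcp_pos: [0.4005, 0.3136, 0.0471]
orientation: [0.708, 0.0, 0.706, 0.001]
wrist_force: [-0.4, 0.3, 2.4]
finger_gap: 0.017
```

```bash
python3 - <<'E'
from h import *
go(.40,.311,.0435,0);wsnap("w15")
im=cv2.imread("pics/w15.png")[160:400,200:440]
cv2.imwrite("pics/c17.png",cv2.resize(im,None,fx=2.5,fy=2.5))
E
```

```text
t 20.9 d(cm) [ 0.36 -0.26 -0.05] rows 0.1 yaw 0.02 wx 0.02 tilt [0.13 0.08] gap 17.0 F [-0.4  0.3  2.4]
```

View pics/c17.png

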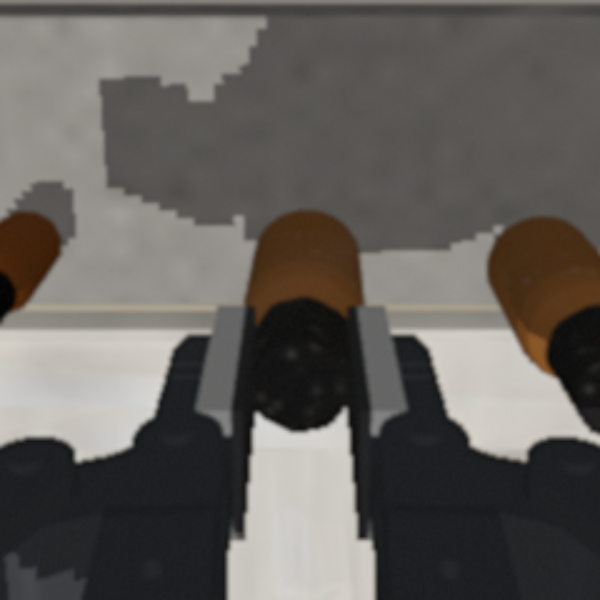

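Emit:
drive_tool([
  [[-2,0,0,0,0,0,0],[-3,0,0,0,0,0,0],[-4,0,0,0,0,0,0],[-3,-1.5,0.4,0,0,0,0],[0,-3.6,0.7,0,0,0,0]],
])

```text
clock: 21.42
tcp_pos: [0.4143, 0.2658, 0.1728]
orientation: [0.711, 0.0, 0.703, 0.004]
wrist_force: [1.9, -0.3, -0.4]
finger_gap: 0.0166
```

Emit:
drive_tool([
  [[0,-3.7,0.8,0,0,0,0],[0,-3.7,0.8,0,0,0,0],[0,-3.7,0.8,0,0,0,0],[0,-3.7,0.8,0,0,0,0],[0,-3.7,0.8,0,0,0,0]],
])

```text
clock: 21.83
tcp_pos: [0.4507, 0.0755, 0.1665]
orientation: [0.708, -0.0, 0.707, 0.0]
wrist_force: [1.4, 0.3, -1.0]
finger_gap: 0.0166
```

Emit:
drive_tool([
  [[0,-3.7,0.8,0,0,0,0],[0,-3.7,0.8,0,0,0,0],[0,-3.7,0.8,0,0,0,0],[0,-3.7,0.8,0,0,0,0],[0,-3.7,0.8,0,0,0,0]],
])

```text
clock: 22.25
tcp_pos: [0.4907, -0.1098, 0.1664]
orientation: [0.707, -0.0, 0.707, 0.0]
wrist_force: [1.4, 0.4, 0.1]
finger_gap: 0.0169
```

Emit:
drive_tool([
  [[0.5,-3.7,0.8,0,0,0,0],[1,-3.2,0.8,0,0,0,0],[1,-2.2,0.4,0,0,0,0],[0.5,-1.4,0,0,0,0,0],[0,0,0,0,0,0,0]],
])

```text
clock: 22.67
tcp_pos: [0.51, -0.2151, 0.1346]
orientation: [0.707, 0.001, 0.708, -0.001]
wrist_force: [-0.2, 0.6, -1.0]
finger_gap: 0.0167
```

Emit:
drive_tool([
  [[0,-1,0,0,0,0,0],[0,0,0,0,0,0,0],[0,0,0,0,0,0,0],[0,0,0,0,0,0,0],[0,0,0,0,0,0,0]],
])

```text
clock: 23.08
tcp_pos: [0.5108, -0.222, 0.1363]
orientation: [0.707, -0.001, 0.707, 0.001]
wrist_force: [-0.2, 0.6, -0.1]
finger_gap: 0.0168
```

```bash
python3 - <<'E'
from h import *
go(.519,-.2351,.13,0);wsnap("w16")
im=cv2.imread("pics/w16.png")[100:380,200:420]
cv2.imwrite("pics/c18.png",cv2.resize(im,None,fx=2.1,fy=2.1,interpolation=cv2.INTER_CUBIC))
E
```

```text
t 23.1 d(cm) [ 0.63 -1.31  0.82] rows 0.4 yaw 0.1 wx 0.1 tilt [ 0.03 -0.01] gap 16.8 F [-0.2  0.6 -0.1]
```

View pics/c18.png

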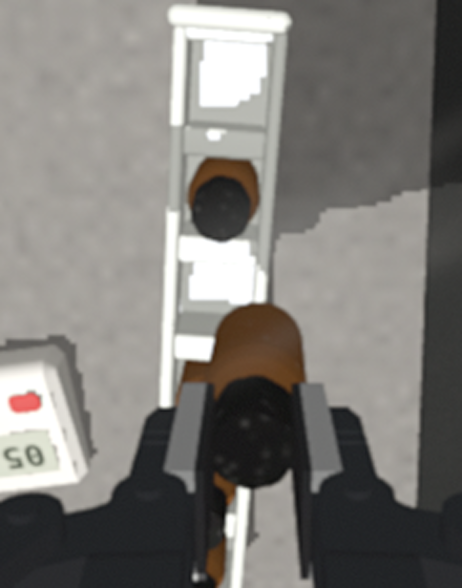

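```bash
cat >> h.py <<'E'
def place(n,dz,foot,L,Rr,divs,col,x):
    p=np.load(f"pics/{n}.npz")["p"]
    print("foot",(wray(n,foot,p[2]-dz)+[.0115,0]).round(4),p.round(4))
    L=wray(n,L,.032);Rr=wray(n,Rr,.032)
    fl=np.polyfit(L[:,0],L[:,1],1);fr=np.polyfit(Rr[:,0],Rr[:,1],1)
    print("ang",np.degrees(np.arctan([fl[0],fr[0]])).round(2),"w",(np.polyval(fr,x)-np.polyval(fl,x)).round(4),"yc",((np.polyval(fr,x)+np.polyval(fl,x))/2).round(4))
    for r in divs: print(wray(n,[(col,r[0]),(col,r[1])],.032)[:,0].round(4))
E
python3 - <<'E'
from h import *
place("w16",.0471,(323.8,244.3),[(281.4,119),(276.2,292.9)],[(337.1,119),(326.2,242.9)],[(212.9,224.8),(260,271.4)],293,.519)
E
```

```text
foot [[ 0.5117 -0.2197]] [ 0.5108 -0.222   0.1363]
ang [-3.67 -4.34] w 0.0369 yc -0.2357
[0.4958 0.505 ]
[0.5333 0.5429]
```

Emit:
drive_tool([
  [[0,-0.8,0.4,0,0,0,0],[0,-0.75,0.35,0,0,0,0],[1.4,0,0,0,0,0,0],[3,0,0,0,0,0,0],[0.7,0,0,0,0,0,0]],
])

```text
clock: 23.55
tcp_pos: [0.5169, -0.2382, 0.0815]
orientation: [0.706, 0.001, 0.708, 0.001]
wrist_force: [-1.9, -0.1, -0.5]
finger_gap: 0.0165
```

Emit:
drive_tool([
  [[0,0,0,0,0,0,0],[0,0,0,0,0,0,0],[0.5,0,0,0,0,0,0],[0.5,0,0,0,0,0,0],[0.3,0,0,0,0,0,0]],
])

```text
clock: 23.97
tcp_pos: [0.5186, -0.2387, 0.0721]
orientation: [0.708, -0.0, 0.707, -0.0]
wrist_force: [-0.3, 0.4, -0.7]
finger_gap: 0.0166
```

```bash
python3 - <<'E'
from h import *
go(.518,-.2375,.0516,0);wsnap("w17")
im=cv2.imread("pics/w17.png")[140:380,220:420]
cv2.imwrite("pics/c19.png",cv2.resize(im,None,fx=2.5,fy=2.5))
E
```

```text
t 24.0 d(cm) [ 2.05  0.12 -0.06] rows 0.5 yaw 0.02 wx 0.02 tilt [ 0.06 -0.04] gap 16.6 F [-0.3  0.4 -0.7]
```

View pics/c19.png

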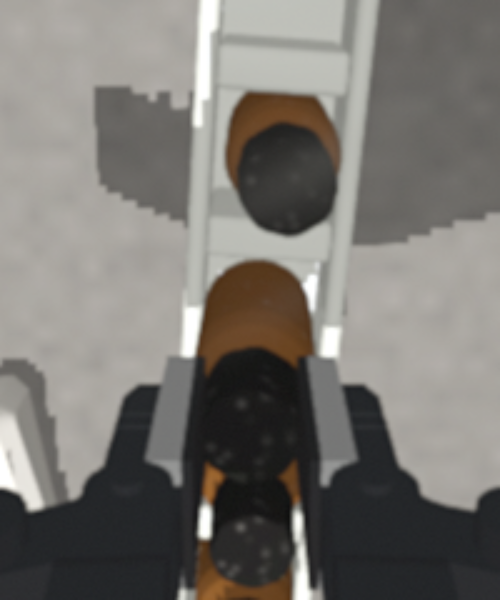

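Emit:
drive_tool([
  [[0.6,0.12,0,0,0,0,0],[0.6,0,0,0,0,0,0],[0.6,0,0,0,0,0,0],[0.2,0,0,0,0,0,0],[0,0,0,0,0,0,0]],
])

```text
clock: 24.43
tcp_pos: [0.5181, -0.237, 0.0514]
orientation: [0.707, -0.0, 0.707, 0.0]
wrist_force: [-0.0, -0.7, -0.5]
finger_gap: 0.0171
```

Emit:
drive_tool([
  [[0,0,0,0,0,0,0.5],[0,0,0,0,0,0,0.5],[-1,0,0,0,0,0,0.5],[-3,0,0,0,0,0,0.5],[-4,0,0,0,0,0,0.5]],
])

```text
clock: 24.85
tcp_pos: [0.5158, -0.2358, 0.1301]
orientation: [0.705, 0.001, 0.709, 0.001]
wrist_force: [0.5, 0.1, -0.2]
finger_gap: 0.0423
```

Emit:
drive_tool([
  [[-1,3.5,-0.5,0,0,0,0.45],[-1,3.9,-0.78,0,0,0,0.45],[-1,3.9,-0.78,0,0,0,0.45],[-1,3.9,-0.78,0,0,0,0.45],[0,3.9,-0.78,0,0,0,0.45]],
])

```text
clock: 25.27
tcp_pos: [0.4825, -0.0451, 0.1748]
orientation: [0.709, -0.0, 0.706, -0.001]
wrist_force: [0.5, 0.2, -0.1]
finger_gap: 0.0383
```

Emit:
drive_tool([
  [[0,3.9,-0.78,0,0,0,0.45],[0,3.9,-0.78,0,0,0,0.45],[0,3.9,-0.78,0,0,0,0.45],[0,3.9,-0.78,0,0,0,0.45],[0,3.9,-0.78,0,0,0,0.45]],
])

```text
clock: 25.68
tcp_pos: [0.4422, 0.1505, 0.1729]
orientation: [0.708, 0.0, 0.707, 0.0]
wrist_force: [-0.1, -0.2, -0.4]
finger_gap: 0.0386
```

Emit:
drive_tool([
  [[0,3.9,-0.78,0,0,0,0.45],[0,3.9,-0.78,0,0,0,0.45],[0,3.9,-0.78,0,0,0,0.45],[0,3.9,-0.78,0,0,0,0.45],[0,2,-0.7,0,0,0,0.45]],
])

```text
clock: 26.1
tcp_pos: [0.4039, 0.3285, 0.1729]
orientation: [0.708, -0.0, 0.707, 0.002]
wrist_force: [0.2, -0.5, 0.2]
finger_gap: 0.0383
```

Emit:
drive_tool([
  [[0,0,0,0,0,0,0.45],[1,0,0,0,0,0,0.45],[1,0,0,0,0,0,0.45],[0,0,0,0,0,0,0.45],[0,0,0,0,0,0,0.45]],
])

```text
clock: 26.52
tcp_pos: [0.4042, 0.3231, 0.1507]
orientation: [0.706, 0.0, 0.708, -0.001]
wrist_force: [-0.0, 0.3, -0.2]
finger_gap: 0.0383
```

```bash
python3 - <<'E'
from h import *
go(.40,.366,.046,0);wsnap("w18")
t=top();cv2.imwrite("pics/top3.png",t);cv2.imwrite("pics/c20.png",cv2.resize(t[175:305,270:460],None,fx=4,fy=4,interpolation=cv2.INTER_CUBIC))
E
```

```text
t 26.5 d(cm) [10.46  4.31 -0.4 ] rows 2.7 yaw -0.1 wx -0.1 tilt [-0.12 -0.08] gap 38.3 F [-0.   0.3 -0.2]
```

View pics/w18.png

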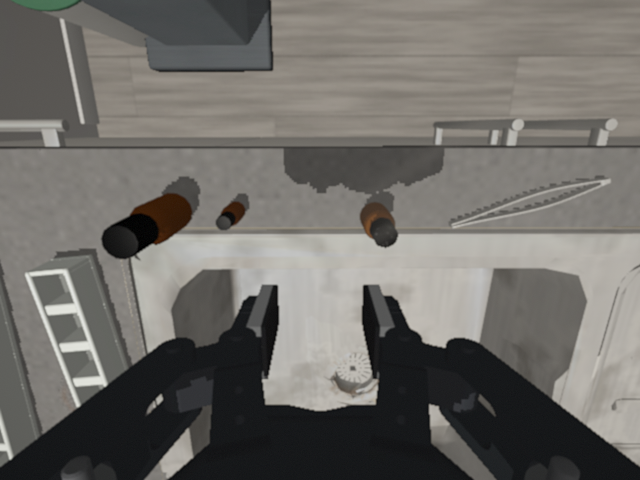

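View pics/c20.png

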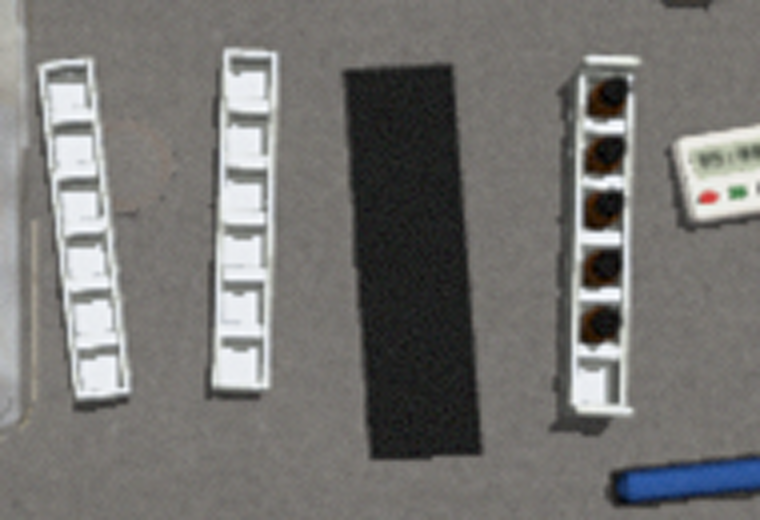

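Emit:
drive_tool([
  [[0,2.1,-0.2,0,0,0,0.45],[1.5,2,-0.15,0,0,0,0.45],[3,0,0,0,0,0,0.45],[3,0,0,0,0,0,0.45],[1.5,0,0,0,0,0,0.45]],
])

```text
clock: 27.03
tcp_pos: [0.4002, 0.3647, 0.0592]
orientation: [0.706, -0.0, 0.708, -0.001]
wrist_force: [-0.9, -0.7, -0.4]
finger_gap: 0.0385
```

Emit:
drive_tool([
  [[1.4,0,0,0,0,0,0.45],[0,0,0,0,0,0,0.45],[0,0,0,0,0,0,0.45],[0,0,0,0,0,0,0],[0,0,0,0,0,0,0]],
])

```text
clock: 27.45
tcp_pos: [0.4022, 0.3662, 0.0493]
orientation: [0.708, 0.001, 0.706, 0.0]
wrist_force: [0.5, -0.4, -0.5]
finger_gap: 0.0167
```

Emit:
drive_tool([
  [[0,0,0,0,0,0,0],[0,0,0,0,0,0,0],[0,0,0,0,0,0,0],[0,0,0,0,0,0,0],[0,0,0,0,0,0,0]],
])

```text
clock: 27.87
tcp_pos: [0.4021, 0.3663, 0.0491]
orientation: [0.708, 0.0, 0.706, 0.001]
wrist_force: [0.2, -0.5, 6.3]
finger_gap: 0.0166
```

```bash
python3 - <<'E'
from h import *
go(.40,.366,.0435,0);wsnap("w19")
im=cv2.imread("pics/w19.png")[160:400,200:440]
cv2.imwrite("pics/c21.png",cv2.resize(im,None,fx=2.5,fy=2.5))
E
```

```text
t 27.9 d(cm) [ 0.56 -0.03 -0.21] rows 0.1 yaw 0.02 wx 0.02 tilt [0.14 0.08] gap 16.6 F [ 0.2 -0.5  6.3]
```

View pics/c21.png

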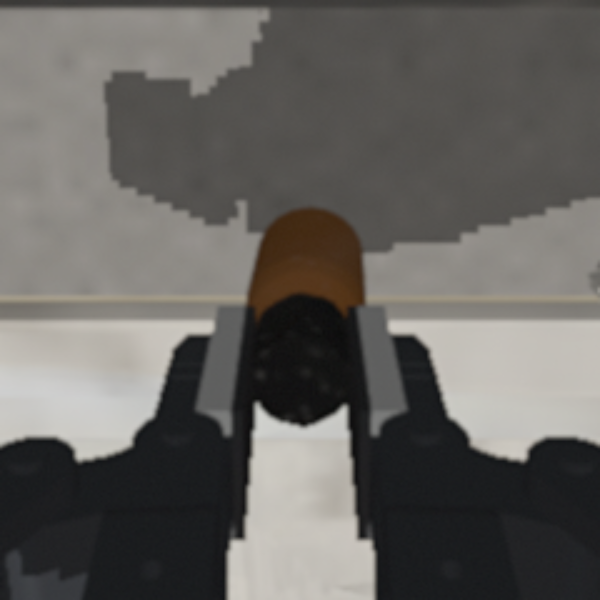

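Emit:
drive_tool([
  [[-2,0,0,0,0,0,0],[-3,0,0,0,0,0,0],[-4,0,0,0,0,0,0],[-3,-1.5,0.4,0,0,0,0],[0,-3.6,0.4,0,0,0,0]],
])

```text
clock: 28.33
tcp_pos: [0.4128, 0.3189, 0.1745]
orientation: [0.711, 0.001, 0.703, 0.004]
wrist_force: [1.6, -0.3, -0.2]
finger_gap: 0.0165
```

Emit:
drive_tool([
  [[0,-3.8,0.25,0,0,0,0],[0,-3.8,0.25,0,0,0,0],[0,-3.8,0.25,0,0,0,0],[0,-3.8,0.25,0,0,0,0],[0,-3.8,0.25,0,0,0,0]],
])

```text
clock: 28.75
tcp_pos: [0.4211, 0.1232, 0.1679]
orientation: [0.707, -0.0, 0.707, 0.0]
wrist_force: [0.7, -0.9, 0.4]
finger_gap: 0.0167
```

Emit:
drive_tool([
  [[0,-3.8,0.25,0,0,0,0],[0,-3.8,0.25,0,0,0,0],[0,-3.8,0.25,0,0,0,0],[0,-3.8,0.25,0,0,0,0],[0,-3.8,0.25,0,0,0,0]],
])

```text
clock: 29.17
tcp_pos: [0.4337, -0.0669, 0.168]
orientation: [0.707, -0.0, 0.707, 0.0]
wrist_force: [1.2, -0.6, -0.0]
finger_gap: 0.0164
```

Emit:
drive_tool([
  [[0.5,-3.8,0.2,0,0,0,0],[1,-3.8,0.2,0,0,0,0],[1,-3.8,0.2,0,0,0,0],[0.5,-2.5,0,0,0,0,0],[0,-1.5,0,0,0,0,0]],
])

```text
clock: 29.58
tcp_pos: [0.4395, -0.2219, 0.1364]
orientation: [0.707, 0.001, 0.708, -0.001]
wrist_force: [-0.1, -0.1, -0.2]
finger_gap: 0.0167
```

Emit:
drive_tool([
  [[0,0,0,0,0,0,0],[0,0,0,0,0,0,0],[0,0,0,0,0,0,0],[0,0,0,0,0,0,0],[0,0,0,0,0,0,0]],
])

```text
clock: 30.0
tcp_pos: [0.4403, -0.2181, 0.138]
orientation: [0.707, -0.001, 0.707, 0.001]
wrist_force: [-0.5, -0.0, -0.2]
finger_gap: 0.0167
```

```bash
python3 - <<'E'
from h import *
go(.4433,-.2296,.13,0);wsnap("w20")
im=cv2.imread("pics/w20.png")[180:480,200:420]
cv2.imwrite("pics/c22.png",cv2.resize(im,None,fx=2,fy=2,interpolation=cv2.INTER_CUBIC))
E
```

```text
t 30.0 d(cm) [ 0.8  -1.15  0.3 ] rows 0.3 yaw 0.12 wx 0.12 tilt [0.01 0.01] gap 16.7 F [-0.5 -0.  -0.2]
```

View pics/c22.png

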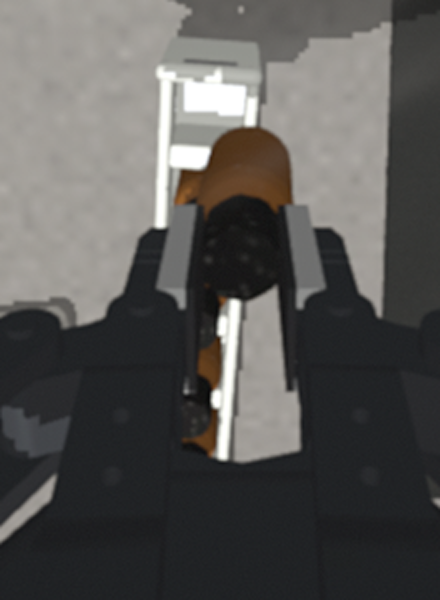

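```bash
python3 - <<'E'
from h import *
place("w20",.0491,(324.5,243.5),[(279.5,220),(277,292.5)],[(329,230),(315,410)],[(252.5,264)],293,.4433)
print(wray("w20",[(300,213),(300,221)],.05))
E
```

```text
foot [[ 0.4414 -0.2154]] [ 0.4403 -0.2181  0.138 ]
ang [-3.84 -3.68] w 0.0378 yc -0.2304
[0.4572 0.4668]
[[ 0.42119911 -0.23188419]
 [ 0.42693759 -0.23197438]]
```

Emit:
drive_tool([
  [[0,-0.7,0.1,0,0,0,0],[0,-0.65,0.06,0,0,0,0],[1.4,0,0,0,0,0,0],[3,0,0,0,0,0,0],[0.7,0,0,0,0,0,0]],
])

```text
clock: 30.47
tcp_pos: [0.4405, -0.2322, 0.0839]
orientation: [0.706, 0.001, 0.708, 0.001]
wrist_force: [-0.6, 0.8, -1.4]
finger_gap: 0.0166
```

Emit:
drive_tool([
  [[0,0,0,0,0,0,0],[0,0,0,0,0,0,0],[0.5,0,0,0,0,0,0],[0.5,0,0,0,0,0,0],[0.3,0,0,0,0,0,0]],
])

```text
clock: 30.88
tcp_pos: [0.4423, -0.2331, 0.0741]
orientation: [0.707, -0.0, 0.707, -0.0]
wrist_force: [-1.0, 0.7, 0.5]
finger_gap: 0.0168
```

```bash
python3 - <<'E'
from h import *
go(.442,-.2316,.0536,0);wsnap("w21")
im=cv2.imread("pics/w21.png")[140:380,220:420]
cv2.imwrite("pics/c23.png",cv2.resize(im,None,fx=2.5,fy=2.5))
E
```

```text
t 30.9 d(cm) [ 2.05  0.15 -0.03] rows 0.5 yaw 0.02 wx 0.02 tilt [ 0.06 -0.04] gap 16.8 F [-1.   0.7  0.5]
```

View pics/c23.png

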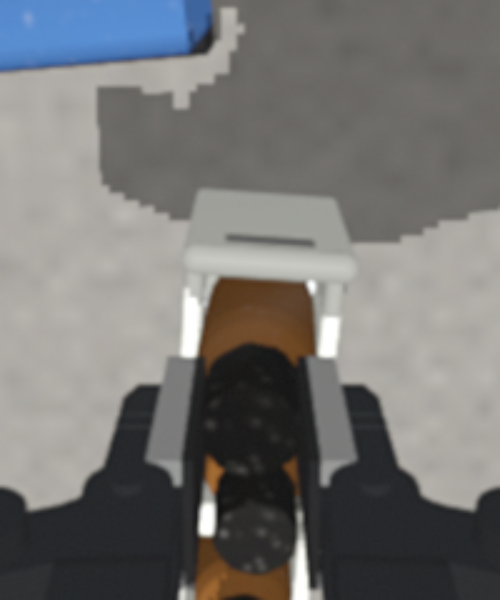

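Emit:
drive_tool([
  [[0.6,0.12,0,0,0,0,0],[0.6,0,0,0,0,0,0],[0.6,0,0,0,0,0,0],[0.2,0,0,0,0,0,0],[0,0,0,0,0,0,0]],
])

```text
clock: 31.35
tcp_pos: [0.4419, -0.2314, 0.0534]
orientation: [0.707, -0.0, 0.707, 0.0]
wrist_force: [-0.8, -0.0, -1.0]
finger_gap: 0.0164
```

Emit:
drive_tool([
  [[0,0,0,0,0,0,0.5],[0,0,0,0,0,0,0.5],[-1,0,0,0,0,0,0.5],[-3,0,0,0,0,0,0.5],[-4,0,0,0,0,0,0.8]],
])

```text
clock: 31.77
tcp_pos: [0.4396, -0.23, 0.1325]
orientation: [0.705, 0.001, 0.709, 0.002]
wrist_force: [0.4, -1.5, 0.5]
finger_gap: 0.0534
```

Emit:
drive_tool([
  [[-3,2.5,1.5,0,0,0,0.8],[-3,2.5,1.5,0,0,0,0.8],[-3,2.5,1.5,0,0,0,0.8],[-2,2.5,1.5,0,0,0,0.8],[-1,3.5,2,0,0,0,0.8]],
])

```text
clock: 32.18
tcp_pos: [0.523, -0.0971, 0.2581]
orientation: [0.709, -0.0, 0.705, -0.002]
wrist_force: [0.8, -0.4, -0.7]
finger_gap: 0.068
```

Emit:
drive_tool([
  [[0,0,0,0,0,0,0.8],[0,0,0,0,0,0,0.8],[0,0,0,0,0,0,0.8],[0,0,0,0,0,0,0.8],[0,0,0,0,0,0,0.8]],
])

```text
clock: 32.6
tcp_pos: [0.5206, -0.0978, 0.2528]
orientation: [0.707, 0.001, 0.708, -0.0]
wrist_force: [0.9, 0.2, 0.4]
finger_gap: 0.0681
```

```bash
python3 - <<'E'
from h import *
go(.56,-.0014,.13,0);wsnap("w22")
E
```

```text
t 32.6 d(cm) [12.28  9.64  3.94] rows 3.9 yaw -0.09 wx -0.09 tilt [-0.09  0.03] gap 68.1 F [0.9 0.2 0.4]
```

View pics/w22.png

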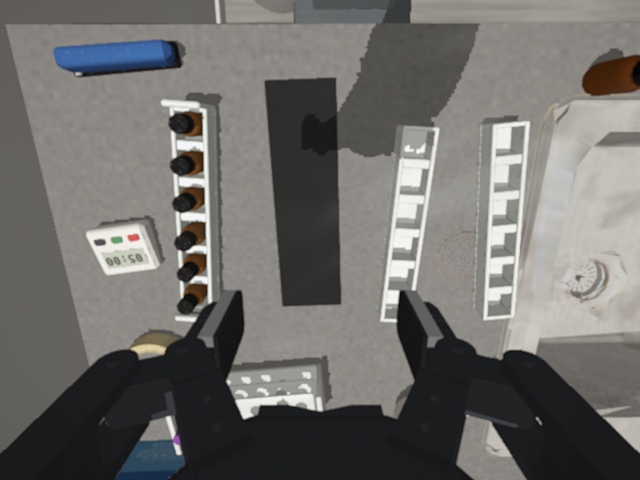

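All six carrier pockets hold upright bottles (columns 170–200, rows 124–300) and both trays are empty. Next I'll measure the mat and the trays.

```bash
cat >> h.py <<'E'
def mat(n,box,thr=45):
    im=cv2.imread(f"pics/{n}.png");x0,y0,x1,y1=box
    g=cv2.resize(im[y0:y1,x0:x1].max(2),None,fx=4,fy=4,interpolation=cv2.INTER_CUBIC)
    m=cv2.morphologyEx((g<thr).astype(np.uint8),cv2.MORPH_OPEN,np.ones((9,9)))
    m=cv2.morphologyEx(m,cv2.MORPH_CLOSE,np.ones((9,9)))
    cs,_=cv2.findContours(m,0,cv2.CHAIN_APPROX_NONE);k=max(cs,key=cv2.contourArea).reshape(-1,2)
    px=(k+.5)/4-.5+[x0,y0]; P=wray(n,px,.003)
    r=cv2.minAreaRect((P*1000).astype(np.float32)); print("mat",r); 
    return px,P
E
python3 - <<'E'
from h import *
im=cv2.imread("pics/w22.png");print(im.max(2)[150,255:345],im.max(2)[280,275:345])
for t in (55,65,75): mat("w22",(255,70,350,315),t)
print("A");rim("w22",(475,125,530,316),(.45,.66),(.011,.012))
print("B");rim("w22",(380,130,440,318),(.45,.66),(.011,.012))
E
```

```text
[145 145 144 145 144 143 142 142 140 140 140 141 143 142 121  75  45  45
  46  46  46  47  48  46  45  47  47  46  46  46  46  46  47  46  47  47
  47  47  47  46  46  47  46  46  45  47  45  46  45  44  39  40  40  45
  46  48  46  39  28  27  28  25  28  27  26  28  28  27  26  26  25  27
  33  36  40  38  39  39  40  41  35  41  84 117 131 138 144 145 143 142] [139 139 140 140 130  97  56  44  47  47  47  46  47  46  46  48  47  49
  47  48  48  49  48  48  47  47  47  47  48  48  47  48  49  47  49  48
  47  48  46  47  48  47  47  47  46  47  47  46  47  46  46  46  46  47
  45  48  47  48  46  47  46  46  45  44  54  98 132 145 145 144]
mat ((529.8837890625, -113.46929931640625), (264.9746398925781, 74.17530059814453), 2.1100504398345947)
mat ((529.9215087890625, -113.36903381347656), (265.6862487792969, 75.01850128173828), 2.104261875152588)
mat ((529.954345703125, -113.25659942626953), (266.2668762207031, 75.70699310302734), 2.1182639598846436)
A
angles [5.59 5.6 ] n 119 122 width 37.7
o [0.555  0.1061] ang 5.59
[(np.float64(-115.5), '+'), (np.float64(-110.5), '-'), (np.float64(-82.5), '+'), (np.float64(-72.5), '-'), (np.float64(-45.0), '+'), (np.float64(-35.0), '-'), (np.float64(-7.0), '+'), (np.float64(2.5), '-'), (np.float64(30.5), '+'), (np.float64(40.5), '-'), (np.float64(68.5), '+'), (np.float64(78.5), '-'), (np.float64(106.5), '+'), (np.float64(111.5), '-')]
B
angles [-3.06 -2.98] n 158 159 width 37.7
o [ 0.555  -0.0011] ang -3.02
[(np.float64(-110.0), '+'), (np.float64(-108.0), '-'), (np.float64(-78.5), '+'), (np.float64(-69.0), '-'), (np.float64(-41.0), '+'), (np.float64(-30.5), '-'), (np.float64(-3.0), '+'), (np.float64(7.0), '-'), (np.float64(34.5), '+'), (np.float64(44.5), '-')]
```

Emit:
drive_tool([
  [[3.4,1.9,0.73,0,0,0,0.8],[3.4,1.9,0.73,0,0,0,0.8],[3.4,1.9,0.73,0,0,0,0.8],[3.4,1.9,0.73,0,0,0,0.8],[3.4,1.9,0.73,0,0,0,0.8]],
], squeeze=40)

```text
clock: 33.07
tcp_pos: [0.5578, -0.0021, 0.0819]
orientation: [0.707, 0.001, 0.707, -0.001]
wrist_force: [0.6, -0.0, -0.1]
finger_gap: 0.0682
```

Emit:
drive_tool([
  [[2,0,0,3,0,0,0.8],[1,0,0,0,0,0,0.8],[0,0,0,0,0,0,0.8],[0,0,0,0,0,0,0.8],[0,0,0,0,0,0,0.8]],
])

```text
clock: 33.48
tcp_pos: [0.5593, -0.0029, 0.0551]
orientation: [0.708, 0.019, 0.706, -0.019]
wrist_force: [-0.5, -0.1, 0.4]
finger_gap: 0.0682
```

```bash
python3 - <<'E'
from h import *
go(.557,-.0025,.008,-3.02);wsnap("w23")
E
```

```text
t 33.5 d(cm) [ 4.71  0.03 -0.24] rows 1.1 yaw -3.03 wx -0.01 tilt [ 0.15 -0.02] gap 68.2 F [-0.5 -0.1  0.4]
```

View pics/w23.png

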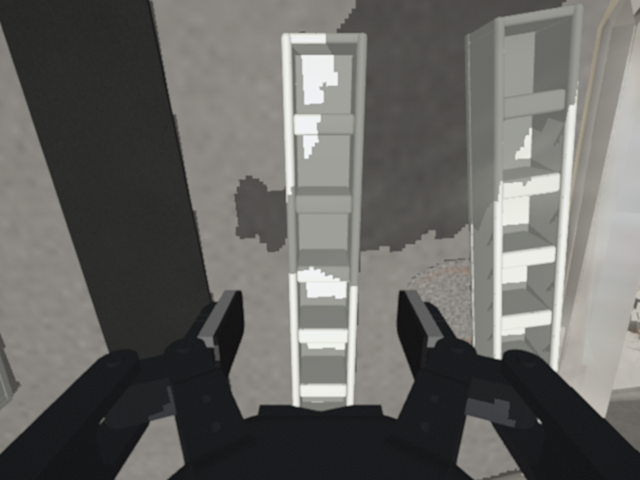

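```bash
python3 - <<'E'
from h import *
print(wray("w23",[(322,115),(322,133),(322,195),(322,212),(322,330),(322,344)],.032))
print("ctr line",wray("w23",[(284,120),(366,120),(290,270),(357,270)],.032)); go(.559,-.0025,.008,-3.02)
E
```

```text
[[ 4.77881014e-01  2.39450413e-03]
 [ 4.85732748e-01  1.99351401e-03]
 [ 5.14736565e-01  5.12281475e-04]
 [ 5.23266956e-01  7.66321819e-05]
 [ 5.90723186e-01 -3.36837516e-03]
 [ 5.99832147e-01 -3.83357218e-03]]
ctr line [[ 0.47912108 -0.01506133]
 [ 0.48109957  0.02236601]
 [ 0.55361095 -0.0182534 ]
 [ 0.55545333  0.01678398]]
t 33.5 d(cm) [ 4.74  0.03 -0.07] rows 1.1 yaw -3.03 wx -0.01 tilt [ 0.19 -0.03] gap 68.5 F [0.6 0.2 0.3]
```

Emit:
drive_tool([
  [[1.5,0,-0.1,0,0,0,0.8],[2.2,0,-0.1,0,0,0,0.8],[1,0,0,0,0,0,0.8],[0,0,0,0,0,0,0.8],[0,0,0,0,0,0,0]],
])

```text
clock: 33.95
tcp_pos: [0.5562, -0.0019, 0.007]
orientation: [0.707, 0.019, 0.707, -0.018]
wrist_force: [0.0, -0.3, 0.2]
finger_gap: 0.0574
```

Emit:
drive_tool([
  [[0,0,0,0,0,0,0],[0,0,0,0,0,0,0],[0,0,0,0,0,0,0],[0,0,0,0,0,0,0],[0,0,0,0,0,0,0]],
])

```text
clock: 34.37
tcp_pos: [0.5575, -0.0019, 0.0079]
orientation: [0.708, 0.018, 0.706, -0.019]
wrist_force: [-1.0, -0.7, 6.5]
finger_gap: 0.0357
```

Emit:
drive_tool([
  [[0,0,0,0,0,0,0],[0,0,0,0,0,0,0],[0,0,0,0,0,0,0],[0,0,0,0,0,0,0],[0,0,0,0,0,0,0]],
])

```text
clock: 34.78
tcp_pos: [0.5575, -0.0019, 0.008]
orientation: [0.708, 0.018, 0.706, -0.019]
wrist_force: [-1.1, -0.8, 5.5]
finger_gap: 0.0357
```

Emit:
drive_tool([
  [[-1.5,0,0,0,0,0,0],[-2,0,0,-2.5,0,0,0],[-1.5,0,0,-2.6,0,0,0],[0,-1.4,-0.4,0,0,0,0],[0,-2.8,-0.8,0,0,0,0]],
])

```text
clock: 35.2
tcp_pos: [0.5471, -0.0425, 0.0579]
orientation: [0.708, -0.014, 0.706, 0.015]
wrist_force: [0.1, -0.5, -2.2]
finger_gap: 0.036
```

Emit:
drive_tool([
  [[0,-2.8,-0.8,0,0,0,0],[0,-2.8,-0.8,0,0,0,0],[0,-1.4,-0.4,0,0,0,0],[0,0,0,0,0,0,0],[0,0,0,0,0,0,0]],
])

```text
clock: 35.62
tcp_pos: [0.528, -0.1154, 0.0564]
orientation: [0.707, -0.012, 0.707, 0.013]
wrist_force: [-0.0, 0.1, -1.6]
finger_gap: 0.0358
```

Emit:
drive_tool([
  [[0,0,0,0,0,0,0],[0,0,0,0,0,0,0],[0,0,0,0,0,0,0],[0,0,0,0,0,0,0],[0,0,0,0,0,0,0]],
])

```text
clock: 36.03
tcp_pos: [0.5284, -0.1141, 0.0564]
orientation: [0.707, -0.013, 0.707, 0.014]
wrist_force: [0.4, 0.1, -1.6]
finger_gap: 0.0355
```

```bash
python3 - <<'E'
from h import *
go(.530,-.1148,.011,2.1);wsnap("w24")
E
```

```text
t 36.0 d(cm) [ 4.54 -0.08  0.16] rows 1.1 yaw 2.19 wx 0.09 tilt [-0.    0.01] gap 35.5 F [ 0.4  0.1 -1.6]
```

View pics/w24.png

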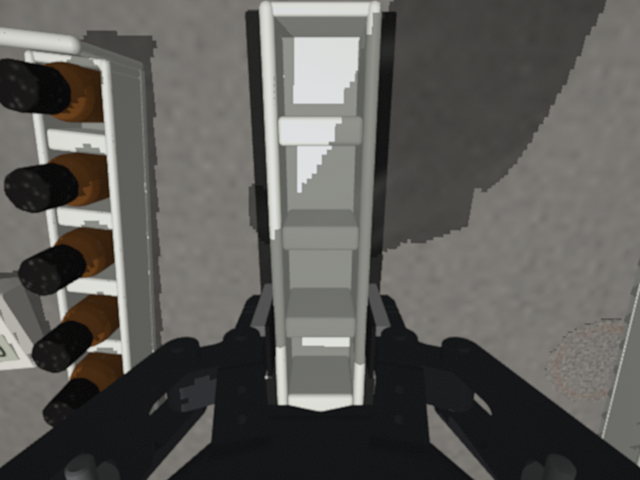

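Emit:
drive_tool([
  [[1.5,0,0.15,0,0,0,0],[1.5,0,0,0,0,0,0],[1,0,0,0,0,0,0],[0.4,0,0,0,0,0,0],[0,0,0,0,0,0,0]],
])

```text
clock: 36.5
tcp_pos: [0.529, -0.1143, 0.0117]
orientation: [0.706, -0.013, 0.708, 0.013]
wrist_force: [-0.4, -0.9, -2.0]
finger_gap: 0.0358
```

Emit:
drive_tool([
  [[0.1,0,0,0,0,0,0],[0,0,0,0,0,0,0],[0,0,0,0,0,0,0],[0,0,0,0,0,0,0.7],[0,0,0,0,0,0,0.7]],
])

```text
clock: 36.92
tcp_pos: [0.5302, -0.1149, 0.0119]
orientation: [0.707, -0.013, 0.707, 0.013]
wrist_force: [-0.5, -0.7, -0.6]
finger_gap: 0.0584
```

Emit:
drive_tool([
  [[0,0,0,0,0,0,0.7],[0,0,0,0,0,0,0.7],[-2,0,0,0,0,0,0.7],[-3,0,0,0,0,0,0.7],[-3,0,0,0,0,0,0.7]],
])

```text
clock: 37.33
tcp_pos: [0.5287, -0.1144, 0.0914]
orientation: [0.706, -0.013, 0.708, 0.013]
wrist_force: [0.3, 0.4, -0.3]
finger_gap: 0.0596
```

Emit:
drive_tool([
  [[-3,2,0,0,0,0,0.7],[-3,2,0,0,0,0,0.7],[0,2,0,0,0,0,0.7],[0,2,0,0,0,0,0.7],[0,0,0,0,0,0,0.7]],
])

```text
clock: 37.75
tcp_pos: [0.5267, -0.0321, 0.1525]
orientation: [0.708, -0.014, 0.706, 0.015]
wrist_force: [-0.9, 0.0, -0.2]
finger_gap: 0.0593
```

Emit:
drive_tool([
  [[0,0,0,0,0,0,0.7],[0,0,0,0,0,0,0.7],[0,0,0,0,0,0,0.7],[0,0,0,0,0,0,0.7],[0,0,0,0,0,0,0.7]],
])

```text
clock: 38.17
tcp_pos: [0.5267, -0.0355, 0.1511]
orientation: [0.707, -0.013, 0.707, 0.013]
wrist_force: [-0.8, -0.1, -0.4]
finger_gap: 0.0598
```

```bash
python3 - <<'E'
from h import *
go(.553,.105,.008,5.6);wsnap("w25")
E
```

```text
t 38.2 d(cm) [14.31 13.95  3.13] rows 4.9 yaw 2.05 wx -3.55 tilt [-0.03  0.01] gap 59.8 F [-0.8 -0.1 -0.4]
```

View pics/w25.png

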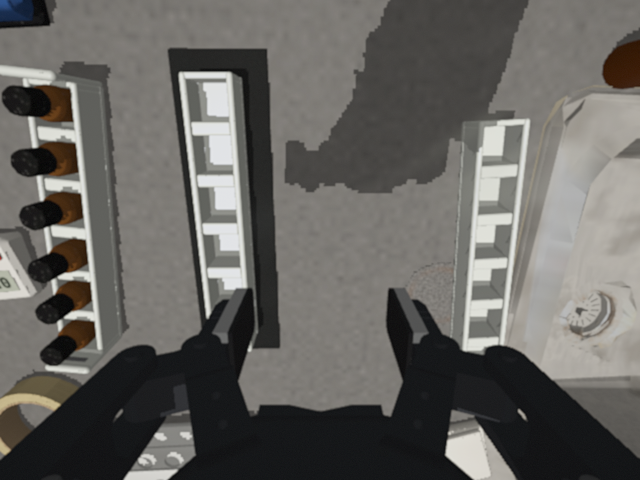

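```bash
python3 - <<'E'
from h import *
print("T1");rim("w25",(172,78,262,310),(.43,.63),(-.011,-.012),z=.035)
print("A");rim("w25",(460,130,530,345),(.45,.66),(.011,.012))
n="w25";im=cv2.imread(f"pics/{n}.png").max(2).astype(float)
# mat edges by rows: left crossing from floor(140) to mat(45) and right
def cross(r,c0,c1):
    row=im[r,c0:c1]; 
    for i in range(len(row)-1):
        if (row[i]-85)*(row[i+1]-85)<0: return c0+i+(85-row[i])/(row[i+1]-row[i])
L=[(cross(r,155,185),r) for r in range(60,300,10)];Rr=[(cross(r,285,262,) if 0 else None,r) for r in []]
P=wray(n,[l for l in L if l[0]],.003); f=np.polyfit(P[:,0],P[:,1],1);print("mat left",np.degrees(np.arctan(f[0])),np.polyval(f,.53),np.abs(P[:,1]-np.polyval(f,P[:,0])).max())
Q=[]
for r in range(200,330,10):
    row=im[r,262:295]; k=np.where(row>85)[0]
    if len(k): Q.append((262+k[0]-(row[k[0]]-85)/max(1,row[k[0]]-row[k[0]-1]),r))
P=wray(n,Q,.003); g=np.polyfit(P[:,0],P[:,1],1);print("mat right",np.degrees(np.arctan(g[0])),np.polyval(g,.53))
print("mat yc",(np.polyval(f,.53)+np.polyval(g,.53))/2)
col=im[40:60,215];k=np.where(col<85)[0][0];print("near edge",wray(n,(215,40+k),.003))
col=im[320:360,268];k=np.where(col>85)[0];print("far",wray(n,(268,320+k[0]),.003) if len(k) else None)
E
```

```text
T1
angles [2.09 2.12] n 232 210 width 36.2
o [ 0.53   -0.1148] ang 2.11
[(np.float64(-112.5), '+'), (np.float64(-109.0), '-'), (np.float64(-80.0), '+'), (np.float64(-71.0), '-'), (np.float64(-42.5), '+'), (np.float64(-33.5), '-'), (np.float64(-5.0), '+'), (np.float64(4.5), '-'), (np.float64(33.0), '+'), (np.float64(42.0), '-')]
A
angles [5.59 5.68] n 169 190 width 36.7
o [0.555  0.1062] ang 5.64
[(np.float64(-114.5), '+'), (np.float64(-111.0), '-'), (np.float64(-82.0), '+'), (np.float64(-73.5), '-'), (np.float64(-44.5), '+'), (np.float64(-35.5), '-'), (np.float64(-7.0), '+'), (np.float64(2.0), '-'), (np.float64(31.0), '+'), (np.float64(40.0), '-'), (np.float64(68.5), '+'), (np.float64(76.5), '-')]
mat left 2.1628043788812445 -0.15131021266098893 0.00012813658289106966
mat right 2.132098228108525 -0.0757414731505105
mat yc -0.11352584290574971
near edge [[ 0.39756044 -0.11983052]]
far [[ 0.66265606 -0.08234767]]
```

Emit:
drive_tool([
  [[1.5,3.49,0.78,0,0,0,0.8],[1.5,3.49,0.78,0,0,0,0.8],[1.5,3.49,0.78,0,0,0,0.8],[1.5,3.49,0.78,0,0,0,0.8],[2,0,0,-3.6,0,0,0.8]],
])

```text
clock: 38.63
tcp_pos: [0.5546, 0.1109, 0.0717]
orientation: [0.707, -0.036, 0.705, 0.038]
wrist_force: [1.0, -0.5, 0.1]
finger_gap: 0.0685
```

Emit:
drive_tool([
  [[1.6,0,0,0,0,0,0.8],[0,0,0,0,0,0,0.8],[0,0,0,0,0,0,0.8],[0,0,0,0,0,0,0.8],[0,0,0,0,0,0,0.8]],
])

```text
clock: 39.05
tcp_pos: [0.5539, 0.1053, 0.0568]
orientation: [0.707, -0.035, 0.705, 0.035]
wrist_force: [-1.0, 0.0, -0.3]
finger_gap: 0.0683
```

```bash
python3 - <<'E'
from h import *
go(.5528,.105,.008,5.62);wsnap("w26")
E
```

```text
t 39.0 d(cm) [ 4.88 -0.02 -0.13] rows 1.2 yaw 5.65 wx 0.03 tilt [0.13 0.01] gap 68.3 F [-1.   0.  -0.3]
```

View pics/w26.png

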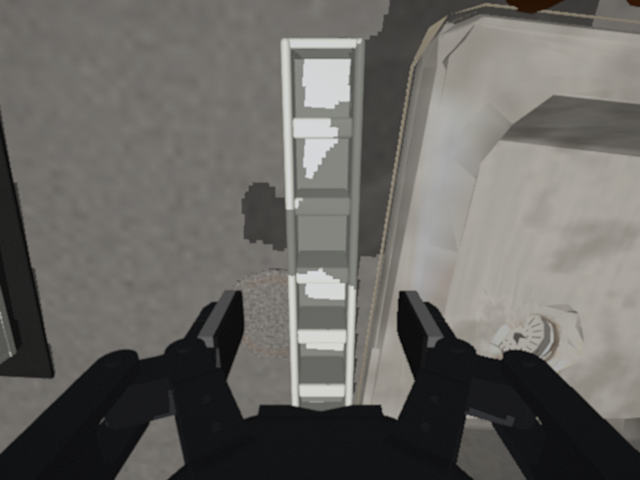

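```bash
python3 - <<'E'
from h import *
print(wray("w26",[(372,330),(383,260),(322,272)],.0))
print(wray("w26",[(322,119),(322,137),(322,198),(322,214),(322,331),(322,344),(290,272),(354,272)],.032))
E
```

```text
[[0.60397423 0.14526482]
 [0.55331416 0.14480208]
 [0.56519185 0.10771542]]
[[0.47440265 0.09840365]
 [0.48236104 0.09920533]
 [0.51126328 0.10211675]
 [0.51938134 0.10293451]
 [0.58688639 0.10973454]
 [0.59540612 0.11059276]
 [0.55259914 0.0892307 ]
 [0.54925328 0.12299231]]
```

Emit:
drive_tool([
  [[0,0,0,0,0,0,0.55],[0,0,0,0,0,0,0.55],[1.5,0,-0.05,0,0,0,0.55],[1.5,0,0,0,0,0,0.55],[0.7,0,0,0,0,0,0.55]],
])

```text
clock: 39.52
tcp_pos: [0.5517, 0.1056, 0.0175]
orientation: [0.706, -0.035, 0.707, 0.035]
wrist_force: [-1.2, -0.1, -0.1]
finger_gap: 0.0469
```

Emit:
drive_tool([
  [[0.4,0,0,0,0,0,0.55],[0.3,0,0,0,0,0,0.55],[0,0,0,0,0,0,0.55],[0,0,0,0,0,0,0],[0,0,0,0,0,0,0]],
])

```text
clock: 39.93
tcp_pos: [0.5531, 0.1059, 0.0123]
orientation: [0.707, -0.035, 0.706, 0.035]
wrist_force: [-0.2, -0.5, -0.9]
finger_gap: 0.0357
```

Emit:
drive_tool([
  [[0,0,0,0,0,0,0],[0,0,0,0,0,0,0],[0,0,0,0,0,0,0],[0,0,0,0,0,0,0],[0,0,0,0,0,0,0]],
])

```text
clock: 40.35
tcp_pos: [0.5529, 0.1059, 0.012]
orientation: [0.707, -0.035, 0.706, 0.035]
wrist_force: [-1.1, 0.5, 5.8]
finger_gap: 0.0355
```

```bash
python3 - <<'E'
from h import *
go(.5528,.105,.08,2.1)
E
```

```text
t 40.4 d(cm) [-6.8  -0.09 -0.01] rows 1.6 yaw 5.72 wx 3.62 tilt [0.07 0.01] gap 35.5 F [-1.1  0.5  5.8]
```

Emit:
drive_tool([
  [[-2,0,0,0,0,0,0],[-3,0,0,1.8,0,0,0],[-3,0,0,1.8,0,0,0],[0,-1.5,-0.2,0,0,0,0],[0,-3.3,-0.5,0,0,0,0]],
])

```text
clock: 40.77
tcp_pos: [0.549, 0.0597, 0.0935]
orientation: [0.709, -0.014, 0.705, 0.015]
wrist_force: [0.5, -1.1, -1.6]
finger_gap: 0.036
```

Emit:
drive_tool([
  [[0,-3.5,-0.5,0,0,0,0],[0,-3.5,-0.5,0,0,0,0],[0,-3.5,-0.5,0,0,0,0],[0,-3.3,-0.5,0,0,0,0],[0,-2,-0.3,0,0,0,0]],
])

```text
clock: 41.18
tcp_pos: [0.5291, -0.104, 0.091]
orientation: [0.707, -0.012, 0.707, 0.012]
wrist_force: [0.2, -0.7, -0.7]
finger_gap: 0.0357
```

Emit:
drive_tool([
  [[0,-1.35,-0.15,0,0,0,0],[0,0,0,0,0,0,0],[0,0,0,0,0,0,0],[0,0,0,0,0,0,0],[0,0,0,0,0,0,0]],
])

```text
clock: 41.6
tcp_pos: [0.5289, -0.1134, 0.0912]
orientation: [0.707, -0.013, 0.707, 0.014]
wrist_force: [-0.4, 0.1, -1.9]
finger_gap: 0.0357
```

```bash
python3 - <<'E'
from h import *
go(.5296,-.1149,.0475,2.1);wsnap("w27")
E
```

```text
t 41.6 d(cm) [ 4.37 -0.16  0.07] rows 1.0 yaw 2.22 wx 0.12 tilt [-0.03  0.04] gap 35.7 F [-0.4  0.1 -1.9]
```

View pics/w27.png

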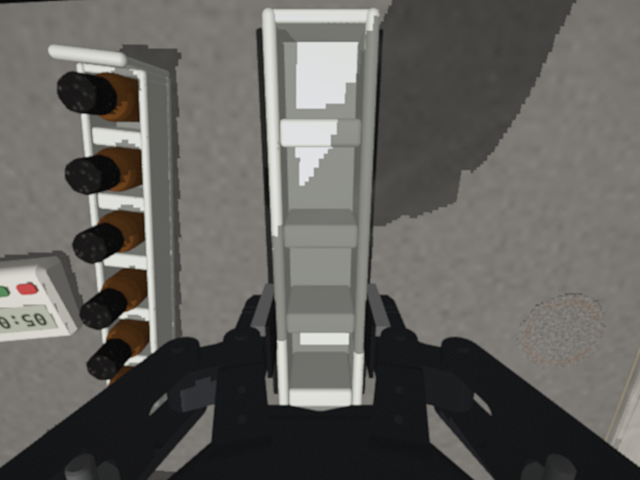

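Emit:
drive_tool([
  [[1,-0.08,0.05,0,0,0,0],[1.5,0,0,0,0,0,0],[1,0,0,0,0,0,0],[0.4,0,0,0,0,0,0],[0,0,0,0,0,0,0]],
])

```text
clock: 42.07
tcp_pos: [0.5283, -0.1146, 0.0507]
orientation: [0.706, -0.013, 0.708, 0.014]
wrist_force: [0.3, 0.1, -0.9]
finger_gap: 0.0357
```

Emit:
drive_tool([
  [[0,0,0,0,0,0,0],[0,0,0,0,0,0,0],[0.2,0,0,0,0,0,0],[0.1,0,0,0,0,0,0],[0,0,0,0,0,0,0]],
])

```text
clock: 42.48
tcp_pos: [0.5296, -0.1156, 0.0495]
orientation: [0.707, -0.013, 0.707, 0.013]
wrist_force: [0.1, -0.3, -0.7]
finger_gap: 0.0355
```

```bash
python3 - <<'E'
from h import *
go(.5296,-.1149,.047,2.1)
E
```

```text
t 42.5 d(cm) [0.25 0.07 0.  ] rows 0.1 yaw 2.11 wx 0.01 tilt [ 0.02 -0.  ] gap 35.5 F [ 0.1 -0.3 -0.7]
```

Emit:
drive_tool([
  [[0.15,0.07,0,0,0,0,0],[0.1,0,0,0,0,0,0],[0,0,0,0,0,0,0],[0,0,0,0,0,0,0],[0,0,0,0,0,0,0]],
])

```text
clock: 42.9
tcp_pos: [0.5296, -0.1148, 0.0471]
orientation: [0.707, -0.013, 0.707, 0.013]
wrist_force: [0.5, 0.4, -0.2]
finger_gap: 0.0358
```

Emit:
drive_tool([
  [[0,0,0,0,0,0,0.2],[0,0,0,0,0,0,0.5],[0,0,0,0,0,0,0.7],[0,0,0,0,0,0,0.7],[0,0,0,0,0,0,0.7]],
])

```text
clock: 43.32
tcp_pos: [0.5295, -0.1148, 0.0469]
orientation: [0.707, -0.013, 0.707, 0.013]
wrist_force: [-0.4, 0.2, -0.6]
finger_gap: 0.0599
```

Emit:
drive_tool([
  [[-1,0,0,0,0,0,0.7],[-3,0,0,0,0,0,0.7],[-3,0,0,0,0,0,0.7],[-3,2,0,0,0,0,0.7],[-2,2,0,0,0,0,0.7]],
])

```text
clock: 43.73
tcp_pos: [0.5291, -0.0755, 0.1706]
orientation: [0.708, -0.013, 0.706, 0.012]
wrist_force: [0.6, -0.5, -0.5]
finger_gap: 0.0601
```

Emit:
drive_tool([
  [[-1,2,0,0,0,0,0.7],[0,2,0,0,0,0,0.7],[0,0,0,0,0,0,0.7],[0,0,0,0,0,0,0.7],[0,0,0,0,0,0,0.7]],
])

```text
clock: 44.15
tcp_pos: [0.5265, -0.0351, 0.1771]
orientation: [0.707, -0.013, 0.707, 0.013]
wrist_force: [-0.2, 0.3, -0.6]
finger_gap: 0.0598
```

```bash
python3 - <<'E'
from h import *
go(.5296,-.1149,.047,2.1);wsnap("w28")
E
```

```text
t 44.1 d(cm) [ 1.302e+01 -7.980e+00  1.000e-02] rows 3.7 yaw 2.13 wx 0.03 tilt [ 0.01 -0.02] gap 59.8 F [-0.2  0.3 -0.6]
```

View pics/w28.png

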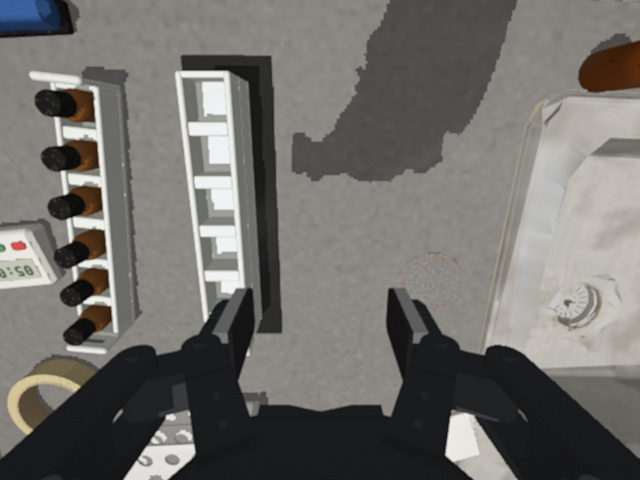

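The stack stands on the mat at (210,190), with its walls continuous. I'll check the top tray's rim at z = 67 mm, then clear the arm for top and scene views.

Emit:
drive_tool([
  [[-1,3,-1,0,0,0,0.7],[-1,4,-1,0,0,0,0.7],[0,4,-1,0,0,0,0.7],[0,4,-1,0,0,0,0.7],[0,4,-1,0,0,0,0.7]],
])

```text
clock: 44.62
tcp_pos: [0.4694, 0.1529, 0.1967]
orientation: [0.707, -0.012, 0.707, 0.012]
wrist_force: [-0.4, 0.6, -0.3]
finger_gap: 0.0599
```

Emit:
drive_tool([
  [[0,4,-1,0,0,0,0.7],[0,4,-1,0,0,0,0.7],[0,3,0,0,0,0,0.7],[0,0,0,0,0,0,0.7],[0,0,0,0,0,0,0.7]],
])

```text
clock: 45.03
tcp_pos: [0.4455, 0.2624, 0.1963]
orientation: [0.707, -0.014, 0.707, 0.014]
wrist_force: [0.0, -0.1, -0.7]
finger_gap: 0.0601
```

```bash
python3 - <<'E'
from h import *
rim("w28",(170,80,262,310),(.43,.63),(-.011,-.012),z=.067)
t=top();cv2.imwrite("pics/top4.png",t);cv2.imwrite("pics/c30.png",cv2.resize(t[170:310,180:460],None,fx=2.8,fy=2.8,interpolation=cv2.INTER_CUBIC))
cv2.imwrite("pics/scene4.png",env.read_camera("scene")[:,:,::-1])
E
```

```text
angles [2.03 2.09] n 230 208 width 36.8
o [ 0.53   -0.1148] ang 2.06
[(np.float64(-112.5), '+'), (np.float64(-108.5), '-'), (np.float64(-80.0), '+'), (np.float64(-71.0), '-'), (np.float64(-42.5), '+'), (np.float64(-33.0), '-'), (np.float64(-5.0), '+'), (np.float64(4.5), '-'), (np.float64(32.5), '+'), (np.float64(42.0), '-')]
```

View pics/c30.png

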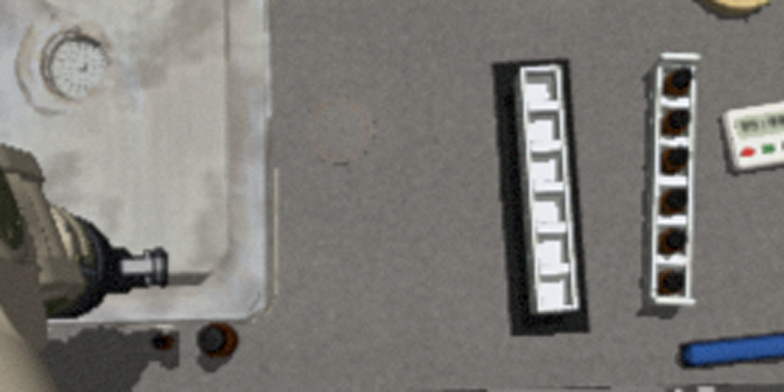

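View pics/scene4.png

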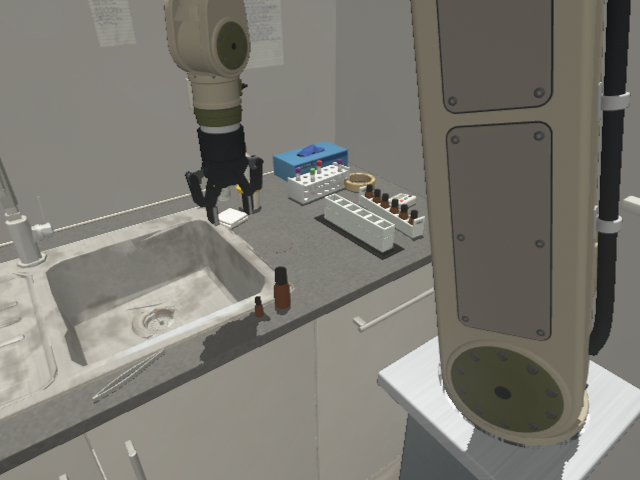

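```bash
python3 -c "
from workcell import env
print(env.hand_in())"
```

```text
the job is handed in; nothing more can be done
None
```

The job is done and handed in at about 45 s of the 200 s allowed.

- **Carrier:** I moved the three tray bottles and then the two right-size spares into the carrier, which already held one. The last wrist, top and scene pictures show all six pockets filled with upright bottles.
- **Carrier knocked mid-run:** it shifted about 1 cm while I was fetching the third bottle. I saw this in the wrist view, re-measured it and carried on.
- **Tray stack:** the trays stand one on the other, right way up, on the mat. By the wrist camera:

| Check | Result |
|---|---|
| Top tray against bottom tray | within about 0.3 mm and 0.1° |
| Stack centre against mat centre | about 0.4 mm along, 1.3 mm across |
| Stack angle against mat angle | within about 0.1° |

- **Left alone:** the too-big and too-small bottles still stand in the front line, and the stapler and timer look undisturbed.
- **What disagreed:** the top and wrist cameras differed by 2–3 mm sideways, roughly what the 2 mm calibration allows. I therefore placed everything using wrist-camera measurements relative to each other, and did not remeasure the finished stack in the top view.
- **What failed:** the first grasp closed on a bottle's shoulder because the fingers were too low. I opened, raised them 8 mm and gripped again.

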